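# Set the table condiments out on their own coasters

## Robot

A 6-joint arm with a two-finger parallel gripper is mounted at the origin on the work surface; the furniture and walls round the work are solid. World frame = base frame: x ahead of the robot, y to its left, z up, the work surface at z = 0. Lengths are in m, angles in rad, forces in N, time in s.
With the tool pointing down it reaches from about 0.4 to 0.825 m from the base axis. Payload 7 kg.
Tool frame: the origin (TCP) lies on the centre line of the jaws, within the pads' length; the fingertips stand 22 mm ahead of it and the grasp point (between the pads) lies 3 mm ahead of it (arm.tcp_to_tips is the distance from the TCP to the fingertips, in m); z points along the fingers, y is the line along which they close (so a half turn about z gives the same grasp; the last joint's range is limited). The gripper opens to 88 mm and grips with 3 to 60 N. Pads are 19 mm wide; open, the fingers measure 130 mm over their backs; the gripper's body (78 mm by 193 mm) begins 47 mm behind the grasp point.
Start: joints at [1.527, 0.359, 0.012, 0, -1.224, -0.288], TCP at [0.22, 0.638, 0.218] pointing down, gripper open.
Joint ranges: [-3.07, 3.07], [-1.43, 2.12], [-1.02, 1.25], [-3.03, 1.67], [-3.05, -0], [-3.03, 3.03]. Speed limits (rad/s): [2.39, 2.39, 3.01, 3.14, 3.14, 3.14].

## Interface

Orientations are given as [roll, pitch, yaw] about the fixed x, y, z axes, in that order (R = Rz(yaw) Ry(pitch) Rx(roll)).
In Python, from station import arm gives the robot as it stands.
- The arm moves only by the tool jog_arm, never from a script. Its argument "targets" is a list of rows, each an object of numbers: "dx", "dy", "dz": the shift along the tool's x, y, z in mm; "rx", "ry", "rz": the turn, a rotation vector about the tool's x, y, z in rad; "gripper": the closure, from 0 (fully open) to 1 (shut). In form: [{"dx": .., "dy": .., "dz": .., "rx": .., "ry": .., "rz": .., "gripper": ..}, ...]. A call has exactly 8 rows; each row is the pose to reach, as a shift and turn from the pose commanded when the call began, along the tool's axes at that moment; what a row does not reach only later rows make up. A row lasts 1/12 s, in which the tool goes at most 41.7 mm and 7.16 degrees, less where a joint would pass 70% of its speed; a pose out of reach is approached as far as the arm can. A call with a gripper value outside its range is refused whole. The fingers move at their own pace and stop on an object; "force" is the grip in N (left out, the last holds). Time passes only in rows, so rows that repeat a pose let the fingers close, or fill a call up. It gives the time, the measured TCP pose, the force, the opening and the grip force at its end, in the units of the state.
- arm.get_state(): the state, without advancing time (a new reading comes with each control period).
- arm.grab_frame(name): name is "scene" or "top" or "wrist"; returns a dict with "frame" (400x640x3 uint8, red, green, blue), "z_map" (400x640 float32, m along the optical axis (not along the pixel's ray), 0 where there is no reading), "fx", "fy", "cx", "cy" (pixels), "view" (4x4, takes a point from world to camera coordinates). Camera axes: x right, y down, z forward; pixel columns grow to the right and rows downward; lengths in m; the calibration is good to about 2 mm. A picture is of the moment at which its call begins.
- arm.job_done(): hands the job in; it is judged then, once.
The state is a dict: "t": time; "q": joint angles; "qd": joint speeds; "joint_efforts": joint torques, N m; "eef_pos": TCP position; "ee_rot": TCP orientation; "force": force on the tool from outside, world axes, zero at the start; "moment": the same for the moment, N m; "width": finger opening in m; "gripper_force": force on a finger pad.
Only numpy, scipy, OpenCV 4.12 (cv2) and the standard library are available. Lean on these libraries where they do the work, as an engineer would, in place of code of your own. Each camera call takes 0.05 s, during which the arm holds its last target. There are 200 camera calls.

## Task

Set out the condiments in front of you for service: stand the sesame oil bottle on the yellow coaster, the chili oil jar on the green one, the herb jar with the blue label on the blue one and the steel pepper shaker on the bare steel one. Each must stand upright, flat on its coaster's floor and centred inside the rim; keep them upright on the way and set each down on its coaster before letting go, never dropping it. Leave the empty sauce dish and the soup spoon where they lie.

Things in the scene. Friction and masses are not known exactly. Their poses are not given: they have to be found in the camera images.
- sesame_oil: Small sesame oil bottle, loose: green glass, yellow label, yellow cap; 62x57 mm, 141 mm high, 0.17 to 0.34 kg. Body nearly round up to 107 mm, then a neck 30 mm wide; cap 28 mm across, 122 to 141 mm high, its axis 2 mm to the bottle's own +x of the origin. Take it by neck and cap. Origin: centre of the underside, z up. Starts upright on the worktop.
- chili_oil_jar: Squat chili oil jar, loose: glass with red contents, green screw lid (fixed to it); 62 mm wide along its own x, 68 mm along its own y, 84 mm high, 0.18 to 0.35 kg. The lid is round, 63 mm across, from 74 to 84 mm high. Take it across its x. Origin: centre of the underside, z up. Starts upright on the worktop.
- spice_jar: Slim dried-herb jar, loose: white with a dark blue and green label, white lid with a dark blue print (fixed to it); round, 47 mm across, 98 mm high, 0.08 to 0.15 kg. Origin: centre of the underside, z up. Starts upright on the worktop.
- pepper_shaker: Pepper shaker, loose: plain bare steel with small holes in the domed top; round, 58 mm across (a little slimmer towards the top), 95 mm high, 0.11 to 0.22 kg. Origin: centre of the underside, z up. Starts upright on the worktop.
- coaster_yellow: Yellow plastic round coaster for the sesame oil, fixed to the worktop: a shallow dish 90 mm across outside with a raised rim 9 mm high and 4 mm thick, 82 mm clear inside; its inner floor is 3 mm above the worktop. Empty at the start. Origin: centre of its underside, on the worktop; z up.
- coaster_green: Green plastic round coaster for the chili oil jar, fixed to the worktop: a shallow dish 96 mm across outside with a raised rim 9 mm high and 4 mm thick, 88 mm clear inside; its inner floor is 3 mm above the worktop. Empty at the start. Origin: centre of its underside, on the worktop; z up.
- coaster_blue: Blue plastic round coaster for the spice jar, fixed to the worktop: a shallow dish 76 mm across outside with a raised rim 9 mm high and 4 mm thick, 68 mm clear inside; its inner floor is 3 mm above the worktop. Empty at the start. Origin: centre of its underside, on the worktop; z up.
- coaster_steel: Bare steel round coaster for the pepper shaker, fixed to the worktop: a shallow dish 86 mm across outside with a raised rim 9 mm high and 4 mm thick, 78 mm clear inside; its inner floor is 3 mm above the worktop. Empty at the start. Origin: centre of its underside, on the worktop; z up.
- sauce_dish: Bystander: small empty white sauce dish, 67 mm across, 21 mm high, loose, behind the work on the right. Origin: centre of the underside. (Above and behind it a shelf rack of bowls overhangs: its front edge is at x = 0.59, from z = 0.42 upward, for y below 0.41; keep wrist and forearm clear.)
- soup_spoon: Bystander: white soup spoon lying behind the work on the left, 130 mm long along its own x, 42 mm wide, 19 mm high, loose. Origin: centre of the underside.

How it is judged:
At the end, for the whole second after the job is handed in: Each of the four condiments stands on the coaster of its own (sesame oil yellow, chili oil green, herb jar blue, pepper steel): within 15 mm of its centre, underside no more than 6.5 mm above the worktop (on the floor, not on the rim), upright within 0.08 rad, at rest and released (horizontal distance between sesame_oil and coaster_yellow below 0.015 m and z of sesame_oil in the frame of coaster_yellow between 0 and 0.0065 m and angle between each of sesame_oil, chili_oil_jar, spice_jar, pepper_shaker's own z axis and vertical below 0.08 rad and linear speed of each of sesame_oil, chili_oil_jar, spice_jar, pepper_shaker below 0.02 m/s and horizontal distance between chili_oil_jar and coaster_green below 0.015 m and z of chili_oil_jar in the frame of coaster_green between 0 and 0.0065 m and horizontal distance between spice_jar and coaster_blue below 0.015 m and z of spice_jar in the frame of coaster_blue between 0 and 0.0065 m and horizontal distance between pepper_shaker and coaster_steel below 0.015 m and z of pepper_shaker in the frame of coaster_steel between 0 and 0.0065 m); the robot touches nothing.
It fails at once if a condiment is tipped over (more than 35 degrees) (angle between any of sesame_oil, chili_oil_jar, spice_jar, pepper_shaker's own z axis and vertical above 0.61 rad).
It fails at once if a condiment is dropped (it moves faster than 0.5 m/s while the fingers do not touch it: a fall of more than about 15 mm) ((linear speed of sesame_oil above 0.5 m/s and contact force between the fingers and sesame_oil below 0.05 N) or (linear speed of chili_oil_jar above 0.5 m/s and contact force between the fingers and chili_oil_jar below 0.05 N) or (linear speed of spice_jar above 0.5 m/s and contact force between the fingers and spice_jar below 0.05 N) or (linear speed of pepper_shaker above 0.5 m/s and contact force between the fingers and pepper_shaker below 0.05 N)).
It fails at once if the sauce dish or the soup spoon is pushed aside (more than 30 mm) (distance of any of sauce_dish, soup_spoon from where it was at the start of the episode above 0.03 m).
It also fails if it takes over 122 s, if anything falls off the work surface, if the arm or the gripper's body presses on something with over 40 N, if the wrist force passes 120 N, or if a joint passes its speed limit or range.

## Working session

There is one attempt and no reset: what is moved stays moved. The work goes in short steps, Python scripts to look and compute and a tool call to move; the robot and the scene stay as the last step left them, time stands still between calls to the robot, and variables do not carry over. Pictures are saved under pics/ and viewed, at most 14 in all, crops included, and the job is handed in when it is done.

Besides the shell and the picture viewer there is one more tool, called after "Request:" by a JSON object that holds its "fn" and its "kwargs", one argument or row to a line. jog_arm: Moves the arm, as the interface text tells. Its arguments: {"type":"object","properties":{"targets":{"type":"array","items":{"type":"object","properties":{"dx":{"type":"number"},"dy":{"type":"number"},"dz":{"type":"number"},"rx":{"type":"number"},"ry":{"type":"number"},"rz":{"type":"number"},"gripper":{"type":"number"}}}},"force":{"type":"number"}},"required":["targets"]}

```bash
mkdir -p pics; ls; cat > h.py <<'E'
import numpy as np, cv2
from station import arm
def save(n,f): cv2.imwrite(f'pics/{n}.png',f['frame'][:,:,::-1])
def ray(f,u,v,z):
    "pixel -> world point on plane z"
    V=np.array(f['view']);R=V[:3,:3];c=-R.T@V[:3,3]
    d=R.T@np.array([(u-f['cx'])/f['fx'],(v-f['cy'])/f['fy'],1]);return c+d*(z-c[2])/d[2]
def cloud(f):
    V=np.array(f['view']);R=V[:3,:3];Z=f['z_map'];v,u=np.indices(Z.shape)
    P=np.stack([(u-f['cx'])/f['fx']*Z,(v-f['cy'])/f['fy']*Z,Z],-1)
    return (P-V[:3,3])@R
E
python3 - <<'E'
from h import *
s=arm.get_state();print(s)
for n in('top','scene'):
    f=arm.grab_frame(n);save(n,f);np.savez(n,**f);print(n,f['fx'],np.array(f['view']).round(3))
E
```

```text
pics
{'t': 0.0, 'q': array([ 1.52705705e+00,  3.59379767e-01,  1.10668094e-02, -3.79966803e-04,
       -1.22407594e+00, -2.88109962e-01]), 'qd': array([-0.00028363, -0.00026544,  0.00045061,  0.00116032,  0.00026177,
       -0.00035003]), 'joint_efforts': array([-1.02189533e-03, -5.82711411e+01,  2.93067241e+01,  6.99757621e+00,
        6.96762989e-03, -1.51598069e-04]), 'eef_pos': array([0.21975547, 0.63769945, 0.21662538]), 'ee_rot': array([ 3.13996422e+00, -1.10092116e-04, -3.31978549e-01]), 'force': array([-0.27398737,  0.25019942, -0.14119234]), 'moment': array([-0.02661064,  0.03577173, -0.02046964]), 'gripper_force': 0.0, 'width': 0.08757337080123573}
top 430.7526921621771 [[ 0.007 -1.    -0.017  0.015]
 [-0.997 -0.005 -0.083  0.466]
 [ 0.083  0.018 -0.996  1.372]
 [ 0.     0.     0.     1.   ]]
scene 479.11550549447514 [[ 0.684 -0.73   0.022 -0.342]
 [-0.318 -0.326 -0.89   0.189]
 [ 0.657  0.601 -0.455  1.375]
 [ 0.     0.     0.     1.   ]]
```

View pics/top.png

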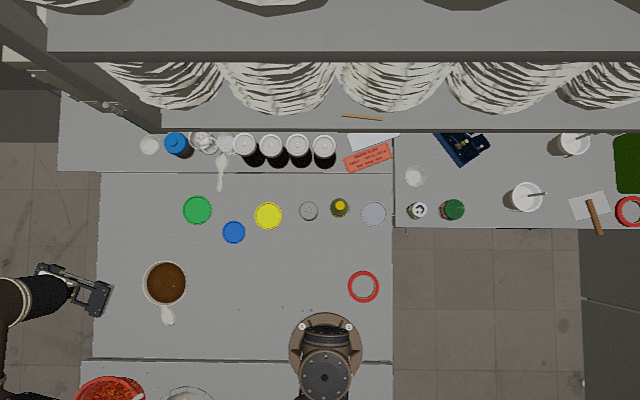

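View pics/scene.png

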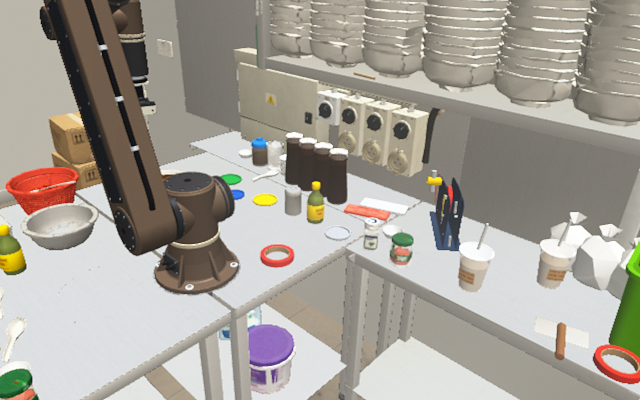

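The top view shows the coasters: green (197,210), blue (233,232), yellow (268,216) and steel (373,214). It also shows the pepper shaker (309,211), sesame bottle (340,207), herb jar (418,210) and chili jar (453,209). The dish is at (415,176) and the spoon at (221,172). The scene view agrees.

```bash
python3 - <<'E'
from h import *
f=dict(np.load('top.npz'));P=cloud(f)
hsv=cv2.cvtColor(f['frame'],cv2.COLOR_RGB2HSV)
print('worktop z',[P[v,u].round(4).tolist() for u,v in((300,260),(390,190),(480,190),(250,190))])
def circ(n,u,v,z,r,lo=None,hi=None,win=26):
    m=np.zeros(P.shape[:2],np.uint8)
    if lo is not None: m=cv2.inRange(hsv,np.array(lo),np.array(hi))
    else: m=((P[...,2]>z-.008)&(P[...,2]<z+.006)).astype(np.uint8)*255
    w=np.zeros_like(m);cv2.circle(w,(u,v),win,255,-1);m&=w
    c=max(cv2.findContours(m,0,1)[0],key=cv2.contourArea)
    c=cv2.convexHull(c);Q=np.array([ray(f,a+0.,b+0.,z)[:2] for a,b in c[:,0]])
    ctr,rad=cv2.minEnclosingCircle((Q*1000).astype(np.float32));M=cv2.moments(c)
    print(n,np.round(ctr,1),'r',round(rad,1),'mom',(ray(f,M['m10']/M['m00'],M['m01']/M['m00'],z)*1000).round(1))
circ('green',197,210,.009,0,[45,120,60],[85,255,255])
circ('blue',233,232,.009,0,[100,120,60],[125,255,255])
circ('yellow',268,216,.009,0,[22,120,60],[35,255,255])
circ('steel',373,214,.009,0,win=18)
circ('pepper',309,211,.095,0,win=16)
circ('oilcap',340,207,.141,0,win=12)
circ('spice',418,210,.098,0,win=14)
circ('chili',453,209,.084,0,win=16)
circ('dish',415,176,.021,0,win=16)
E
```

```text
worktop z [[0.2804, 0.0816, 0.0031], [0.5101, -0.2111, -0.0016], [0.5117, -0.5049, -0.0033], [0.5069, 0.2477, 0.0074]]
green [441.9 421.5] r 47.5 mom [441.3 421.4   9. ]
blue [369.8 299.5] r 37.3 mom [369.5 299.4   9. ]
yellow [423.7 187.9] r 44.6 mom [423.6 187.6   9. ]
steel [ 430.5 -154.1] r 58.0 mom [ 430.5 -155.6    9. ]
pepper [435.6  51.6] r 28.0 mom [435.8  51.6  95. ]
oilcap [448.1 -43.3] r 13.9 mom [448.4 -43.3 141. ]
spice [ 441.  -285.1] r 23.1 mom [ 440.8 -284.9   98. ]
chili [ 443.4 -393.6] r 31.8 mom [ 443.4 -394.    84. ]
dish [ 553.7 -289.3] r 33.2 mom [ 553.5 -289.1   21. ]
```

Request:
{"fn": "jog_arm", "kwargs": {
  "targets": [
    {"dx":395,"dy":483,"dz":-20,"rz":1.24},
    {"dx":395,"dy":483,"dz":-20,"rz":1.24},
    {"dx":395,"dy":483,"dz":-20,"rz":1.24},
    {"dx":395,"dy":483,"dz":-20,"rz":1.24},
    {"dx":395,"dy":483,"dz":-20,"rz":1.24},
    {"dx":395,"dy":483,"dz":-20,"rz":1.24},
    {"dx":395,"dy":483,"dz":-20,"rz":1.24},
    {"dx":395,"dy":483,"dz":-20,"rz":1.24}
  ],
  "force": 15
}}

```text
invalid input at $.targets[0]: expected keys dx, dy, dz, rx, ry, rz, gripper
```

Request:
{"fn": "jog_arm", "kwargs": {
  "targets": [
    {"dx":395,"dy":483,"dz":-20,"rx":0,"ry":0,"rz":1.24,"gripper":0},
    {"dx":395,"dy":483,"dz":-20,"rx":0,"ry":0,"rz":1.24,"gripper":0},
    {"dx":395,"dy":483,"dz":-20,"rx":0,"ry":0,"rz":1.24,"gripper":0},
    {"dx":395,"dy":483,"dz":-20,"rx":0,"ry":0,"rz":1.24,"gripper":0},
    {"dx":395,"dy":483,"dz":-20,"rx":0,"ry":0,"rz":1.24,"gripper":0},
    {"dx":395,"dy":483,"dz":-20,"rx":0,"ry":0,"rz":1.24,"gripper":0},
    {"dx":395,"dy":483,"dz":-20,"rx":0,"ry":0,"rz":1.24,"gripper":0},
    {"dx":395,"dy":483,"dz":-20,"rx":0,"ry":0,"rz":1.24,"gripper":0}
  ],
  "force": 15
}}

```text
t: 0.77
eef_pos: [0.3354, 0.3235, 0.2282]
ee_rot: [3.141, 0.0, -1.338]
force: [1.5, 0.3, -0.3]
width: 0.0877
gripper_force: 0.0
```

```bash
cat >> h.py <<'E'
from scipy.spatial.transform import Rotation as Rn
def go(x,y,z,yaw=-np.pi/2):
    "shift (mm) and turn (rad) in tool axes from measured pose"
    s=arm.get_state();R=Rn.from_euler('xyz',s['ee_rot']);T=Rn.from_euler('xyz',[np.pi,0,yaw])
    d=R.inv().apply(np.array([x,y,z])-s['eef_pos'])*1000
    print('d',d.round(1),'r',(R.inv()*T).as_rotvec().round(3),'t',round(s['t'],2),'qd',abs(s['qd']).max().round(3))
E
python3 -c "
from h import *
go(.4357,.0516,.22)"
```

```text
d [287.7 -34.8   8.1] r [ 0.    -0.     0.233] t 0.77 qd 0.748
```

Request:
{"fn": "jog_arm", "kwargs": {
  "targets": [
    {"dx":288,"dy":-35,"dz":0,"rx":0,"ry":0,"rz":0.233,"gripper":0},
    {"dx":288,"dy":-35,"dz":0,"rx":0,"ry":0,"rz":0.233,"gripper":0},
    {"dx":288,"dy":-35,"dz":0,"rx":0,"ry":0,"rz":0.233,"gripper":0},
    {"dx":288,"dy":-35,"dz":0,"rx":0,"ry":0,"rz":0.233,"gripper":0},
    {"dx":288,"dy":-35,"dz":0,"rx":0,"ry":0,"rz":0.233,"gripper":0},
    {"dx":288,"dy":-35,"dz":0,"rx":0,"ry":0,"rz":0.233,"gripper":0},
    {"dx":288,"dy":-35,"dz":0,"rx":0,"ry":0,"rz":0.233,"gripper":0},
    {"dx":288,"dy":-35,"dz":0,"rx":0,"ry":0,"rz":0.233,"gripper":0}
  ]
}}

```text
t: 1.43
eef_pos: [0.4382, 0.0485, 0.228]
ee_rot: [3.141, -0.001, -1.571]
force: [0.6, 0.5, 0.1]
width: 0.0877
gripper_force: 0.0
```

```bash
python3 -c "
from h import *
f=arm.grab_frame('wrist');save('w1',f);np.savez('w1',**f)
print(np.array(f['view']).round(3),f['fx'])
go(.4357,.0516,.073)"
```

```text
[[-1.    -0.001  0.001  0.437]
 [-0.001  0.966  0.258 -0.082]
 [-0.001  0.258 -0.966  0.387]
 [ 0.     0.     0.     1.   ]] 311.03428253678544
d [ -1.1   1.9 154.9] r [ 0.001 -0.001 -0.   ] t 1.48 qd 0.079
```

View pics/w1.png

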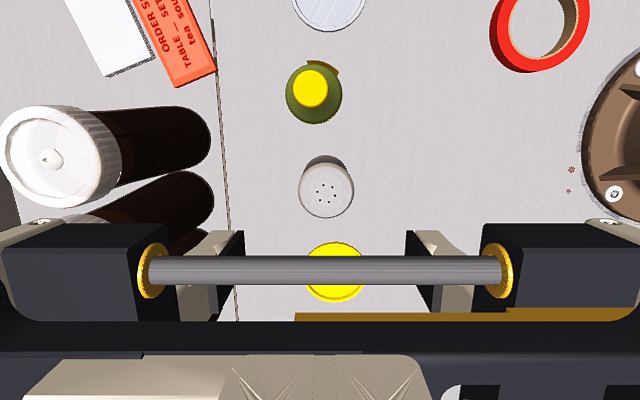

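The wrist view has the pepper at (326,190), the oil cap at (310,88), the yellow coaster behind the jaws and the dark bottles at the far left.

```bash
python3 -c "
from h import *
f=dict(np.load('w1.npz'))
for u,v,z in((326,190,.095),(310,88,.141),(326,184,.09)): print(ray(f,u,v,z).round(4))
P=cloud(dict(np.load('top.npz')))
m=(P[...,2]>.06)&(P[...,2]<.4)&(P[...,0]>.48)&(P[...,0]<.6)&(abs(P[...,1])<.45);print(P[m].min(0),P[m].max(0))
go(.4357,.0516,.073)"
```

```text
[0.436  0.0514 0.095 ]
[ 0.4488 -0.0403  0.141 ]
[0.436  0.0465 0.09  ]
[ 0.58008688 -0.44990845  0.06016457] [0.59989862 0.26128408 0.20342111]
d [ -1.1   1.9 154.9] r [ 0.001 -0.001 -0.   ] t 1.48 qd 0.079
```

Request:
{"fn": "jog_arm", "kwargs": {
  "targets": [
    {"dx":-1,"dy":2,"dz":35,"rx":0,"ry":0,"rz":0,"gripper":0},
    {"dx":-1,"dy":2,"dz":75,"rx":0,"ry":0,"rz":0,"gripper":0},
    {"dx":-1,"dy":2,"dz":115,"rx":0,"ry":0,"rz":0,"gripper":0},
    {"dx":-1,"dy":2,"dz":145,"rx":0,"ry":0,"rz":0,"gripper":0},
    {"dx":-1,"dy":2,"dz":155,"rx":0,"ry":0,"rz":0,"gripper":0},
    {"dx":-1,"dy":2,"dz":155,"rx":0,"ry":0,"rz":0,"gripper":0},
    {"dx":-1,"dy":2,"dz":155,"rx":0,"ry":0,"rz":0,"gripper":1},
    {"dx":-1,"dy":2,"dz":155,"rx":0,"ry":0,"rz":0,"gripper":1}
  ],
  "force": 20
}}

```text
t: 2.15
eef_pos: [0.4362, 0.056, 0.0742]
ee_rot: [-3.14, 0.001, -1.564]
force: [0.4, 0.1, -0.0]
width: 0.0792
gripper_force: 0.0
```

Request:
{"fn": "jog_arm", "kwargs": {
  "targets": [
    {"dx":0,"dy":0,"dz":0,"rx":0,"ry":0,"rz":0,"gripper":1},
    {"dx":0,"dy":0,"dz":0,"rx":0,"ry":0,"rz":0,"gripper":1},
    {"dx":0,"dy":0,"dz":0,"rx":0,"ry":0,"rz":0,"gripper":1},
    {"dx":0,"dy":0,"dz":0,"rx":0,"ry":0,"rz":0,"gripper":1},
    {"dx":0,"dy":0,"dz":0,"rx":0,"ry":0,"rz":0,"gripper":1},
    {"dx":0,"dy":0,"dz":0,"rx":0,"ry":0,"rz":0,"gripper":1},
    {"dx":0,"dy":0,"dz":0,"rx":0,"ry":0,"rz":0,"gripper":1},
    {"dx":0,"dy":0,"dz":0,"rx":0,"ry":0,"rz":0,"gripper":1}
  ]
}}

```text
t: 2.82
eef_pos: [0.4363, 0.0554, 0.0739]
ee_rot: [-3.14, 0.001, -1.565]
force: [0.2, 0.6, 5.4]
width: 0.0552
gripper_force: 20.0
```

Request:
{"fn": "jog_arm", "kwargs": {
  "targets": [
    {"dx":0,"dy":0,"dz":-10,"rx":0,"ry":0,"rz":0,"gripper":1},
    {"dx":0,"dy":0,"dz":-35,"rx":0,"ry":0,"rz":0,"gripper":1},
    {"dx":0,"dy":0,"dz":-65,"rx":0,"ry":0,"rz":0,"gripper":1},
    {"dx":0,"dy":0,"dz":-95,"rx":0,"ry":0,"rz":0,"gripper":1},
    {"dx":0,"dy":0,"dz":-125,"rx":0,"ry":0,"rz":0,"gripper":1},
    {"dx":0,"dy":0,"dz":-155,"rx":0,"ry":0,"rz":0,"gripper":1},
    {"dx":10,"dy":0,"dz":-170,"rx":0,"ry":0,"rz":0,"gripper":1},
    {"dx":40,"dy":0,"dz":-170,"rx":0,"ry":0,"rz":0,"gripper":1}
  ]
}}

```text
t: 3.48
eef_pos: [0.4376, 0.0169, 0.2468]
ee_rot: [-3.136, 0.002, -1.562]
force: [1.7, -0.6, -1.0]
width: 0.0555
gripper_force: 20.0
```

```bash
python3 -c "
from h import *
f=arm.grab_frame('wrist');save('w2',f);np.savez('w2',**f)
print(arm.get_state()['eef_pos'])"
```

```text
[0.43557686 0.01223379 0.24479564]
```

View pics/w2.png

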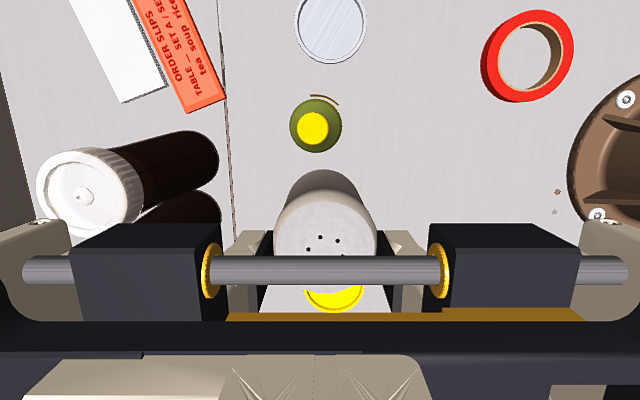

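The pepper is held upright. The steel coaster is in view: its left and right extremes are at columns 293 and 367, and its bottom edge is at (331,64).

```bash
python3 -c "
from h import *
f=dict(np.load('w2.npz'))
for u,v in((331,64),(293,24),(367,24),(330,24)): print(ray(f,u,v,.009).round(4))
print('cap',ray(f,312,129,.141).round(4),'shaker centre',ray(f,325,215,.26))
g=cv2.cvtColor(f['frame'],cv2.COLOR_RGB2GRAY)[:75,280:380];e=cv2.Canny(g,40,120);v,u=np.nonzero(e)
Q=np.array([ray(f,a+280,b,.009)[:2] for a,b in zip(u,v)]);d=np.hypot(*(Q-[.4305,-.1555]).T);k=(d>.037)&(d<.05)
A=np.c_[2*Q[k],np.ones(k.sum())]
for i in range(3):
    c=np.linalg.lstsq(A,(Q[k]**2).sum(1),rcond=None)[0]; d=np.hypot(*(Q-c[:2]).T);k=abs(d-.043)<.0025;A=np.c_[2*Q[k],np.ones(k.sum())]
print(c[:2],np.sqrt(c[2]+c[:2]@c[:2]),k.sum())
go(.43,-.151,.24)"
```

```text
[ 0.4319 -0.1107  0.009 ]
[ 0.477  -0.1537  0.009 ]
[ 0.3905 -0.1544  0.009 ]
[ 0.4337 -0.154   0.009 ]
cap [ 0.4489 -0.0398  0.141 ] shaker centre [ 0.43687017 -0.00158659  0.26      ]
[ 0.43387849 -0.15402929] 0.04247583424204726 265
d [163.2   6.9   4.7] r [-0.002  0.     0.008] t 3.53 qd 0.117
```

Request:
{"fn": "jog_arm", "kwargs": {
  "targets": [
    {"dx":25,"dy":0,"dz":0,"rx":0,"ry":0,"rz":0.008,"gripper":1},
    {"dx":60,"dy":1,"dz":0,"rx":0,"ry":0,"rz":0.008,"gripper":1},
    {"dx":95,"dy":1,"dz":0,"rx":0,"ry":0,"rz":0.008,"gripper":1},
    {"dx":130,"dy":2,"dz":0,"rx":0,"ry":0,"rz":0.008,"gripper":1},
    {"dx":155,"dy":2,"dz":25,"rx":0,"ry":0,"rz":0.008,"gripper":1},
    {"dx":162,"dy":2,"dz":60,"rx":0,"ry":0,"rz":0.008,"gripper":1},
    {"dx":162,"dy":2,"dz":90,"rx":0,"ry":0,"rz":0.008,"gripper":1},
    {"dx":162,"dy":2,"dz":105,"rx":0,"ry":0,"rz":0.008,"gripper":1}
  ]
}}

```text
t: 4.2
eef_pos: [0.4313, -0.1477, 0.1342]
ee_rot: [3.136, 0.001, -1.576]
force: [0.1, 1.5, -1.3]
width: 0.0553
gripper_force: 20.0
```

Request:
{"fn": "jog_arm", "kwargs": {
  "targets": [
    {"dx":0,"dy":0,"dz":10,"rx":0,"ry":0,"rz":0,"gripper":1},
    {"dx":0,"dy":0,"dz":25,"rx":0,"ry":0,"rz":0,"gripper":1},
    {"dx":0,"dy":0,"dz":35,"rx":0,"ry":0,"rz":0,"gripper":1},
    {"dx":0,"dy":0,"dz":40,"rx":0,"ry":0,"rz":0,"gripper":1},
    {"dx":0,"dy":0,"dz":40,"rx":0,"ry":0,"rz":0,"gripper":1},
    {"dx":0,"dy":0,"dz":40,"rx":0,"ry":0,"rz":0,"gripper":1},
    {"dx":0,"dy":0,"dz":40,"rx":0,"ry":0,"rz":0,"gripper":1},
    {"dx":0,"dy":0,"dz":40,"rx":0,"ry":0,"rz":0,"gripper":1}
  ]
}}

```text
t: 4.87
eef_pos: [0.4351, -0.1469, 0.0989]
ee_rot: [-3.14, 0.0, -1.573]
force: [-0.3, 0.2, -1.0]
width: 0.0552
gripper_force: 20.0
```

```bash
python3 -c "
from h import *
go(.4335,-.150,.0785)"
```

```text
d [ 3.1  1.6 20.4] r [-0.001  0.    -0.002] t 4.87 qd 0.003
```

Request:
{"fn": "jog_arm", "kwargs": {
  "targets": [
    {"dx":3,"dy":2,"dz":6,"rx":0,"ry":0,"rz":0,"gripper":1},
    {"dx":3,"dy":2,"dz":12,"rx":0,"ry":0,"rz":0,"gripper":1},
    {"dx":3,"dy":2,"dz":16,"rx":0,"ry":0,"rz":0,"gripper":1},
    {"dx":3,"dy":2,"dz":18,"rx":0,"ry":0,"rz":0,"gripper":1},
    {"dx":3,"dy":2,"dz":20,"rx":0,"ry":0,"rz":0,"gripper":1},
    {"dx":3,"dy":2,"dz":21,"rx":0,"ry":0,"rz":0,"gripper":1},
    {"dx":3,"dy":2,"dz":21,"rx":0,"ry":0,"rz":0,"gripper":1},
    {"dx":3,"dy":2,"dz":21,"rx":0,"ry":0,"rz":0,"gripper":1}
  ]
}}

```text
t: 5.53
eef_pos: [0.4327, -0.1499, 0.0773]
ee_rot: [-3.142, 0.0, -1.573]
force: [0.2, -0.4, -1.1]
width: 0.0552
gripper_force: 20.0
```

```bash
python3 -c "
from h import *
f=arm.grab_frame('scene');save('s1',{'frame':f['frame'][150:290,220:480].repeat(3,0).repeat(3,1)})"
```

```text
(no output)
```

View pics/s1.png

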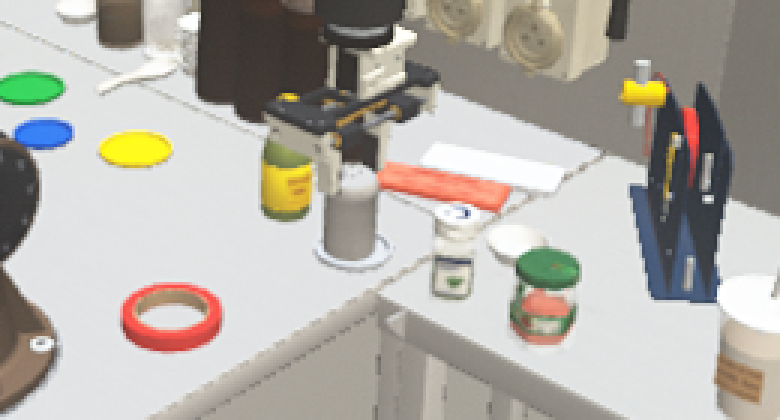

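The crop shows the shaker upright at (350,215) over the steel coaster and well centred, but there is no contact force yet. I'll ease it down.

Request:
{"fn": "jog_arm", "kwargs": {
  "targets": [
    {"dx":0,"dy":0,"dz":0.5,"rx":0,"ry":0,"rz":0,"gripper":1},
    {"dx":0,"dy":0,"dz":1,"rx":0,"ry":0,"rz":0,"gripper":1},
    {"dx":0,"dy":0,"dz":1.5,"rx":0,"ry":0,"rz":0,"gripper":1},
    {"dx":0,"dy":0,"dz":2,"rx":0,"ry":0,"rz":0,"gripper":1},
    {"dx":0,"dy":0,"dz":2,"rx":0,"ry":0,"rz":0,"gripper":1},
    {"dx":0,"dy":0,"dz":2,"rx":0,"ry":0,"rz":0,"gripper":1},
    {"dx":0,"dy":0,"dz":2,"rx":0,"ry":0,"rz":0,"gripper":1},
    {"dx":0,"dy":0,"dz":2,"rx":0,"ry":0,"rz":0,"gripper":1}
  ]
}}

```text
t: 6.25
eef_pos: [0.4336, -0.1501, 0.0766]
ee_rot: [-3.14, -0.0, -1.572]
force: [-2.5, 1.2, 12.7]
width: 0.0557
gripper_force: 20.0
```

Request:
{"fn": "jog_arm", "kwargs": {
  "targets": [
    {"dx":0,"dy":0,"dz":-0.5,"rx":0,"ry":0,"rz":0,"gripper":0},
    {"dx":0,"dy":0,"dz":-0.5,"rx":0,"ry":0,"rz":0,"gripper":0},
    {"dx":0,"dy":0,"dz":-0.5,"rx":0,"ry":0,"rz":0,"gripper":0},
    {"dx":0,"dy":0,"dz":-0.5,"rx":0,"ry":0,"rz":0,"gripper":0},
    {"dx":0,"dy":0,"dz":-0.5,"rx":0,"ry":0,"rz":0,"gripper":0},
    {"dx":0,"dy":0,"dz":-20,"rx":0,"ry":0,"rz":0,"gripper":0},
    {"dx":0,"dy":0,"dz":-55,"rx":0,"ry":0,"rz":0,"gripper":0},
    {"dx":0,"dy":0,"dz":-90,"rx":0,"ry":0,"rz":0,"gripper":0}
  ]
}}

```text
t: 6.92
eef_pos: [0.4315, -0.15, 0.1654]
ee_rot: [3.138, -0.0, -1.573]
force: [2.1, 0.6, -0.1]
width: 0.0874
gripper_force: 0.0
```

Request:
{"fn": "jog_arm", "kwargs": {
  "targets": [
    {"dx":0,"dy":0,"dz":-40,"rx":0,"ry":0,"rz":0,"gripper":0},
    {"dx":-30,"dy":-5,"dz":-60,"rx":0,"ry":0,"rz":0,"gripper":0},
    {"dx":-65,"dy":-10,"dz":-60,"rx":0,"ry":0,"rz":0,"gripper":0},
    {"dx":-95,"dy":-15,"dz":-60,"rx":0,"ry":0,"rz":0,"gripper":0},
    {"dx":-109,"dy":-15,"dz":-60,"rx":0,"ry":0,"rz":0,"gripper":0},
    {"dx":-109,"dy":-15,"dz":-60,"rx":0,"ry":0,"rz":0,"gripper":0},
    {"dx":-109,"dy":-15,"dz":-60,"rx":0,"ry":0,"rz":0,"gripper":0},
    {"dx":-109,"dy":-15,"dz":-60,"rx":0,"ry":0,"rz":0,"gripper":0}
  ]
}}

```text
t: 7.58
eef_pos: [0.4477, -0.0412, 0.225]
ee_rot: [3.141, -0.0, -1.572]
force: [-0.0, 0.5, -0.6]
width: 0.0875
gripper_force: 0.0
```

```bash
python3 -c "
from h import *
f=arm.grab_frame('wrist');np.savez('w3',**f)
h=cv2.cvtColor(f['frame'],cv2.COLOR_RGB2HSV);m=cv2.inRange(h,np.array([22,150,80]),np.array([35,255,255]))
n,l,st,c=cv2.connectedComponentsWithStats(m)
for i in range(1,n):
  if st[i,4]>80: print(st[i],c[i],ray(f,*c[i],.141))
go(.4485,-.042,.131)"
```

```text
[297 149  50  53 406] [315.49261084 167.76108374] [ 0.45436107 -0.06839486  0.141     ]
[306 180  34  36 913] [322.36582694 198.15005476] [ 0.44883632 -0.04281641  0.141     ]
[317 301  49  12 397] [340.67506297 307.75062972] [0.43223036 0.06170377 0.141     ]
d [ 0.5 -0.8 94. ] r [ 0.    -0.    -0.002] t 7.63 qd 0.009
```

Request:
{"fn": "jog_arm", "kwargs": {
  "targets": [
    {"dx":1.5,"dy":-1,"dz":30,"rx":0,"ry":0,"rz":0,"gripper":0},
    {"dx":1.5,"dy":-1,"dz":60,"rx":0,"ry":0,"rz":0,"gripper":0.2},
    {"dx":1.5,"dy":-1,"dz":80,"rx":0,"ry":0,"rz":0,"gripper":0.3},
    {"dx":1.5,"dy":-1,"dz":90,"rx":0,"ry":0,"rz":0,"gripper":0.4},
    {"dx":1.5,"dy":-1,"dz":92,"rx":0,"ry":0,"rz":0,"gripper":0.4},
    {"dx":1.5,"dy":-1,"dz":92,"rx":0,"ry":0,"rz":0,"gripper":0.4},
    {"dx":1.5,"dy":-1,"dz":92,"rx":0,"ry":0,"rz":0,"gripper":1},
    {"dx":1.5,"dy":-1,"dz":92,"rx":0,"ry":0,"rz":0,"gripper":1}
  ],
  "force": 25
}}

```text
t: 8.3
eef_pos: [0.4496, -0.0426, 0.1342]
ee_rot: [-3.14, 0.0, -1.573]
force: [-0.0, 0.8, 1.1]
width: 0.0465
gripper_force: 0.0
```

Request:
{"fn": "jog_arm", "kwargs": {
  "targets": [
    {"dx":0,"dy":0,"dz":0,"rx":0,"ry":0,"rz":0,"gripper":1},
    {"dx":0,"dy":0,"dz":0,"rx":0,"ry":0,"rz":0,"gripper":1},
    {"dx":0,"dy":0,"dz":0,"rx":0,"ry":0,"rz":0,"gripper":1},
    {"dx":0,"dy":0,"dz":0,"rx":0,"ry":0,"rz":0,"gripper":1},
    {"dx":0,"dy":0,"dz":0,"rx":0,"ry":0,"rz":0,"gripper":1},
    {"dx":0,"dy":0,"dz":0,"rx":0,"ry":0,"rz":0,"gripper":1},
    {"dx":0,"dy":0,"dz":0,"rx":0,"ry":0,"rz":0,"gripper":1},
    {"dx":0,"dy":0,"dz":0,"rx":0,"ry":0,"rz":0,"gripper":1}
  ]
}}

```text
t: 8.97
eef_pos: [0.4488, -0.0424, 0.1332]
ee_rot: [3.142, -0.0, -1.573]
force: [-0.2, -0.8, 0.4]
width: 0.0008
gripper_force: 0.0
```

```bash
python3 -c "
from h import *
f=arm.grab_frame('scene');g=arm.grab_frame('wrist');np.savez('s2',**f)
a=cv2.resize(f['frame'][150:290,200:460],None,fx=2.5,fy=2.5);b=cv2.resize(g['frame'],(400,250));
o=np.zeros((600,650,3),np.uint8);o[:350]=a;o[350:,:400]=b;save('s2',{'frame':o})"
```

```text
(no output)
```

View pics/s2.png

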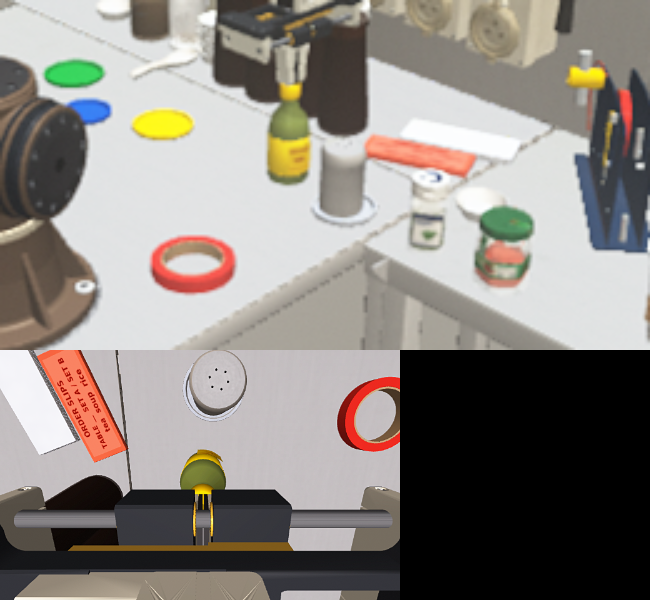

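```bash
python3 -c "
from h import *
g=arm.grab_frame('wrist');f=arm.grab_frame('scene');t=arm.grab_frame('top');np.savez('w4',**g)
save('w4',{'frame':cv2.resize(g['frame'][140:330,230:430],None,fx=3,fy=3)})
for n,f in(('scene',f),('wrist',g),('top',t)):
  h=cv2.cvtColor(f['frame'],cv2.COLOR_RGB2HSV);m=cv2.inRange(h,np.array([22,150,60]),np.array([35,255,255]))
  k,l,st,c=cv2.connectedComponentsWithStats(m)
  for i in range(1,k):
    p=ray(f,*c[i],.132)
    if st[i,4]>15 and abs(p[1]+.05)<.1: print(n,st[i],c[i].round(1),p.round(4))
P=cloud(g);m=(P[...,2]>.1)&(P[...,2]<.15)&(abs(P[...,0]-.449)<.03)&(abs(P[...,1]+.05)<.05);print(P[m].min(0),P[m].max(0))
"
```

```text
scene [312 183   9   7  49] [315.7 186.2] [ 0.4448 -0.0464  0.132 ]
scene [253 194  24  12 222] [264.6 199.5] [ 0.2602 -0.0025  0.132 ]
wrist [ 289  160   72   96 1680] [322.9 202. ] [ 0.4491 -0.0638  0.132 ]
wrist [337 257   4  16  29] [338.4 263.8] [ 0.44   -0.0258  0.132 ]
wrist [309 259   3  36  73] [310.4 276.3] [ 0.4567 -0.0176  0.132 ]
wrist [337 278   4  18  40] [338.6 285.6] [ 0.4398 -0.0114  0.132 ]
[ 0.43101788 -0.05844823  0.10000588] [ 0.46624679 -0.03606694  0.14997293]
```

View pics/w4.png

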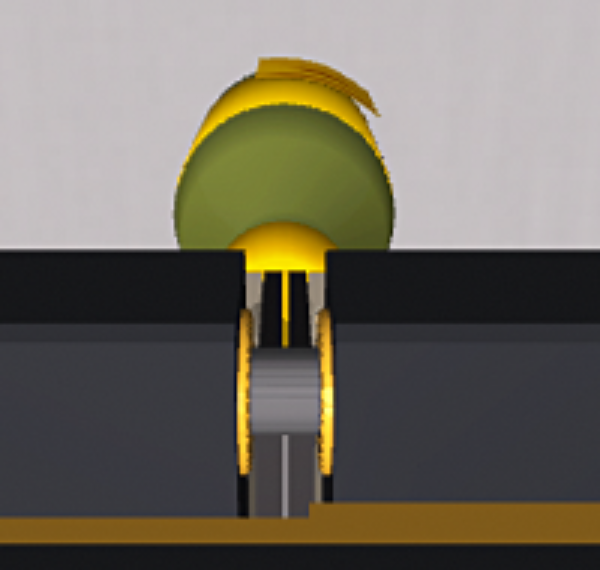

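```bash
python3 -c "
from h import *
print(getattr(arm,'tcp_to_tips',None),[a for a in dir(arm) if a[0]!='_']);print(arm.get_state())
f=dict(np.load('s2.npz'));P=cloud(f)
# column of points near the finger/cap
for v in range(166,196,2):
  print(v,[tuple((P[v,u]*1000).round(0).astype(int)) for u in (312,316,320)], f['frame'][v,316])
"
```

```text
0.022 ['Unreachable', 'get_state', 'grab_frame', 'job_done', 'tcp_to_tips']
{'t': 9.2167, 'q': array([ 3.45063795e-01,  6.28672468e-02, -5.82767379e-01,  1.53068148e-07,
       -9.25216965e-01, -3.47060010e-01]), 'qd': array([-0.00109666, -0.00150409, -0.0005125 ,  0.00012919, -0.00037431,
        0.00065723]), 'joint_efforts': array([ 3.35192264e-03, -3.00860596e+01,  2.49043626e+01,  5.94715610e+00,
        7.19592848e-03, -5.18809017e-06]), 'eef_pos': array([ 0.44888443, -0.04246502,  0.13321992]), 'ee_rot': array([ 3.14154073e+00, -1.89122888e-05, -1.57279245e+00]), 'force': array([0.24814906, 0.12734874, 0.08469688]), 'moment': array([ 0.09469448, -0.03409925,  0.01256609]), 'gripper_force': 0.0, 'width': 0.0002776976525377678}
166 [(np.int64(394), np.int64(-75), np.int64(227)), (np.int64(412), np.int64(-75), np.int64(222)), (np.int64(423), np.int64(-83), np.int64(221))] [138 114  74]
168 [(np.int64(417), np.int64(-54), np.int64(207)), (np.int64(432), np.int64(-58), np.int64(204)), (np.int64(450), np.int64(-59), np.int64(199))] [134 124 105]
170 [(np.int64(428), np.int64(-44), n
[... 1333 characters left out ...]
132)), (np.int64(456), np.int64(-56), np.int64(132))] [244 216  33]
188 [(np.int64(608), np.int64(123), np.int64(14)), (np.int64(441), np.int64(-52), np.int64(128)), (np.int64(588), np.int64(64), np.int64(41))] [230 191  42]
190 [(np.int64(605), np.int64(120), np.int64(7)), (np.int64(442), np.int64(-51), np.int64(121)), (np.int64(590), np.int64(65), np.int64(31))] [143 137  71]
192 [(np.int64(440), np.int64(-35), np.int64(109)), (np.int64(444), np.int64(-49), np.int64(112)), (np.int64(460), np.int64(-52), np.int64(107))] [128 138  82]
194 [(np.int64(435), np.int64(-39), np.int64(104)), (np.int64(443), np.int64(-51), np.int64(105)), (np.int64(452), np.int64(-60), np.int64(106))] [139 149  88]
```

The depth data puts the closed fingertips at z of about 0.15, just above the cap, although the TCP reads 0.133. Next I'll see whether tip height depends on opening.

Request:
{"fn": "jog_arm", "kwargs": {
  "targets": [
    {"dx":0,"dy":0,"dz":0,"rx":0,"ry":0,"rz":0,"gripper":0.5},
    {"dx":0,"dy":0,"dz":0,"rx":0,"ry":0,"rz":0,"gripper":0.5},
    {"dx":0,"dy":0,"dz":0,"rx":0,"ry":0,"rz":0,"gripper":0.5},
    {"dx":0,"dy":0,"dz":0,"rx":0,"ry":0,"rz":0,"gripper":0.5},
    {"dx":0,"dy":0,"dz":0,"rx":0,"ry":0,"rz":0,"gripper":0.5},
    {"dx":0,"dy":0,"dz":0,"rx":0,"ry":0,"rz":0,"gripper":0.5},
    {"dx":0,"dy":0,"dz":0,"rx":0,"ry":0,"rz":0,"gripper":0.5},
    {"dx":0,"dy":0,"dz":0,"rx":0,"ry":0,"rz":0,"gripper":0.5}
  ]
}}

```text
t: 9.88
eef_pos: [0.4489, -0.0424, 0.1332]
ee_rot: [-3.142, 0.0, -1.573]
force: [-0.1, 0.2, 0.2]
width: 0.0426
gripper_force: 0.0
```

```bash
python3 -c "
from h import *
f=arm.grab_frame('scene');np.savez('s3',**f);P=cloud(f);save('s3',{'frame':cv2.resize(f['frame'][140:230,270:370],None,fx=6,fy=6)})
for u in range(296,332,2):
  print(u,[(v,*(P[v,u]*1000).round(0).astype(int).tolist()) for v in range(172,206,4)])
"
```

```text
296 [(172, 603, 205, 57), (176, 604, 207, 39), (180, 609, 211, 19), (184, 605, 207, 4), (188, 582, 183, 2), (192, 557, 158, 2), (196, 532, 133, 2), (200, 509, 110, 2), (204, 487, 87, 2)]
298 [(172, 610, 201, 56), (176, 611, 202, 38), (180, 591, 182, 34), (184, 587, 178, 20), (188, 583, 173, 5), (192, 565, 156, 0), (196, 538, 129, 2), (200, 517, 107, 0), (204, 490, 81, 3)]
300 [(172, 371, -46, 205), (176, 582, 163, 60), (180, 584, 164, 42), (184, 583, 163, 26), (188, 579, 158, 12), (192, 569, 149, 1), (196, 542, 122, 3), (200, 524, 104, -1), (204, 501, 81, -1)]
302 [(172, 362, -64, 213), (176, 587, 157, 60), (180, 585, 155, 45), (184, 586, 155, 27), (188, 577, 146, 16), (192, 570, 139, 4), (196, 552, 121, 0), (200, 522, 91, 4), (204, 505, 75, 0)]
304 [(172, 362, -72, 216), (176, 586, 145, 64), (180, 587, 146, 47), (184, 590, 148, 28), (188, 586, 144, 14), (192, 579, 137, 2), (196, 551, 110, 4), (200, 527, 87, 4), (204, -609, -1015, 801)]
306 [(172, 358, -84, 221), (176, 408, -37, 177), (180, 414, -31, 159), (184, 594, 141, 29), (188, 592, 139, 14), (192, 583, 130, 3), (196, 559, 107, 
[... 1657 characters left out ...]
163), (180, 479, -52, 145), (184, 599, 54, 57), (188, 602, 56, 39), (192, 596, 50, 26), (196, 599, 52, 8), (200, 583, 37, 2), (204, 556, 13, 4)]
326 [(172, 482, -57, 175), (176, 483, -57, 160), (180, 605, 50, 73), (184, 608, 52, 54), (188, 603, 47, 41), (192, 608, 51, 22), (196, 600, 43, 11), (200, 592, 35, 0), (204, 569, 14, -1)]
328 [(172, 614, 50, 102), (176, 615, 49, 86), (180, 612, 46, 72), (184, 591, 27, 68), (188, 587, 24, 55), (192, 583, 19, 41), (196, 583, 18, 26), (200, 579, 14, 12), (204, 568, 4, 3)]
330 [(172, 582, 13, 123), (176, 585, 14, 106), (180, 587, 15, 90), (184, 584, 11, 76), (188, 583, 10, 61), (192, 586, 12, 43), (196, 583, 9, 29), (200, 580, 5, 15), (204, 573, -2, 4)]
```

View pics/s3.png

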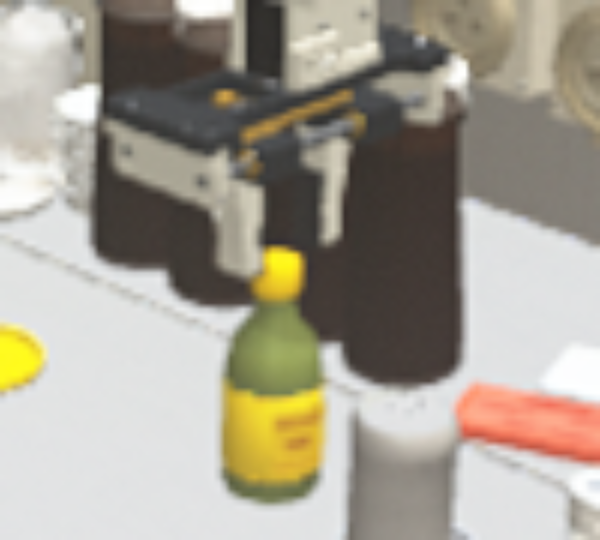

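The open fingertips at (310,185) in the scene frame are also at z of about 0.144, so the tips sit about 11 mm above the reported TCP z instead of 22 mm below it. I'll work from measured tip heights and lower by 32 mm.

Request:
{"fn": "jog_arm", "kwargs": {
  "targets": [
    {"dx":0,"dy":0,"dz":8,"rx":0,"ry":0,"rz":0,"gripper":0.4},
    {"dx":0,"dy":0,"dz":16,"rx":0,"ry":0,"rz":0,"gripper":0.4},
    {"dx":0,"dy":0,"dz":24,"rx":0,"ry":0,"rz":0,"gripper":0.4},
    {"dx":0,"dy":0,"dz":30,"rx":0,"ry":0,"rz":0,"gripper":0.4},
    {"dx":0,"dy":0,"dz":32,"rx":0,"ry":0,"rz":0,"gripper":0.4},
    {"dx":0,"dy":0,"dz":32,"rx":0,"ry":0,"rz":0,"gripper":1},
    {"dx":0,"dy":0,"dz":32,"rx":0,"ry":0,"rz":0,"gripper":1},
    {"dx":0,"dy":0,"dz":32,"rx":0,"ry":0,"rz":0,"gripper":1}
  ],
  "force": 25
}}

```text
t: 10.6
eef_pos: [0.4491, -0.0424, 0.1014]
ee_rot: [-3.141, -0.0, -1.573]
force: [-0.5, 0.7, 0.1]
width: 0.038
gripper_force: 0.0
```

Request:
{"fn": "jog_arm", "kwargs": {
  "targets": [
    {"dx":0,"dy":0,"dz":0,"rx":0,"ry":0,"rz":0,"gripper":1},
    {"dx":0,"dy":0,"dz":0,"rx":0,"ry":0,"rz":0,"gripper":1},
    {"dx":0,"dy":0,"dz":0,"rx":0,"ry":0,"rz":0,"gripper":1},
    {"dx":0,"dy":0,"dz":0,"rx":0,"ry":0,"rz":0,"gripper":1},
    {"dx":0,"dy":0,"dz":0,"rx":0,"ry":0,"rz":0,"gripper":1},
    {"dx":0,"dy":0,"dz":0,"rx":0,"ry":0,"rz":0,"gripper":1},
    {"dx":0,"dy":0,"dz":0,"rx":0,"ry":0,"rz":0,"gripper":1},
    {"dx":0,"dy":0,"dz":0,"rx":0,"ry":0,"rz":0,"gripper":1}
  ]
}}

```text
t: 11.27
eef_pos: [0.4492, -0.0424, 0.1015]
ee_rot: [-3.141, 0.0, -1.573]
force: [-0.2, -0.1, 4.2]
width: 0.0274
gripper_force: 24.6
```

```bash
python3 -c "
from h import *
f=arm.grab_frame('scene');P=cloud(f);save('s4',{'frame':cv2.resize(f['frame'][140:230,270:370],None,fx=6,fy=6)})
go(.4236,.1878,.22)
"
```

```text
d [-230.2   25.9 -118.5] r [-0.001  0.    -0.002] t 11.32 qd 0.002
```

View pics/s4.png

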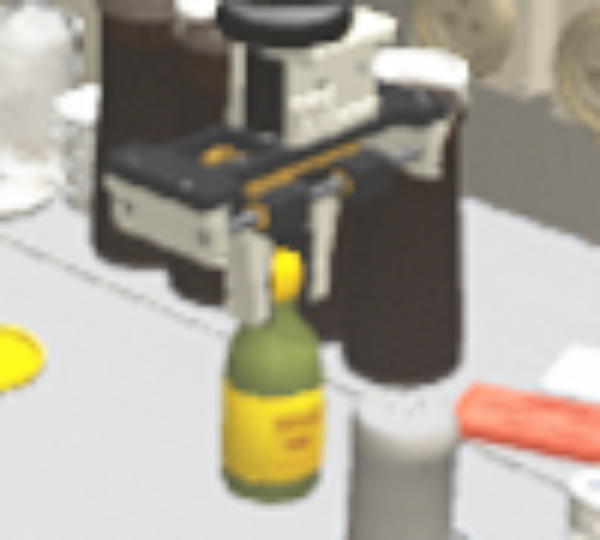

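The cap is gripped between the fingers (290,270) and the bottle stands upright. Now to carry it low to the yellow coaster.

Request:
{"fn": "jog_arm", "kwargs": {
  "targets": [
    {"dx":0,"dy":0,"dz":-10,"rx":0,"ry":0,"rz":0,"gripper":1},
    {"dx":0,"dy":0,"dz":-25,"rx":0,"ry":0,"rz":0,"gripper":1},
    {"dx":-10,"dy":0,"dz":-40,"rx":0,"ry":0,"rz":0,"gripper":1},
    {"dx":-30,"dy":3,"dz":-45,"rx":0,"ry":0,"rz":0,"gripper":1},
    {"dx":-55,"dy":6,"dz":-45,"rx":0,"ry":0,"rz":0,"gripper":1},
    {"dx":-85,"dy":9,"dz":-45,"rx":0,"ry":0,"rz":0,"gripper":1},
    {"dx":-115,"dy":13,"dz":-45,"rx":0,"ry":0,"rz":0,"gripper":1},
    {"dx":-145,"dy":16,"dz":-45,"rx":0,"ry":0,"rz":0,"gripper":1}
  ]
}}

```text
t: 11.98
eef_pos: [0.432, 0.1034, 0.1457]
ee_rot: [3.14, -0.0, -1.574]
force: [0.3, 0.5, -2.1]
width: 0.0276
gripper_force: 24.6
```

Request:
{"fn": "jog_arm", "kwargs": {
  "targets": [
    {"dx":-30,"dy":3,"dz":0,"rx":0,"ry":0,"rz":0,"gripper":1},
    {"dx":-55,"dy":6,"dz":0,"rx":0,"ry":0,"rz":0,"gripper":1},
    {"dx":-75,"dy":8,"dz":0,"rx":0,"ry":0,"rz":0,"gripper":1},
    {"dx":-85,"dy":9,"dz":0,"rx":0,"ry":0,"rz":0,"gripper":1},
    {"dx":-85,"dy":9,"dz":0,"rx":0,"ry":0,"rz":0,"gripper":1},
    {"dx":-85,"dy":9,"dz":0,"rx":0,"ry":0,"rz":0,"gripper":1},
    {"dx":-85,"dy":9,"dz":0,"rx":0,"ry":0,"rz":0,"gripper":1},
    {"dx":-85,"dy":9,"dz":0,"rx":0,"ry":0,"rz":0,"gripper":1}
  ]
}}

```text
t: 12.65
eef_pos: [0.4242, 0.1866, 0.146]
ee_rot: [3.141, -0.0, -1.574]
force: [-0.5, -0.7, -2.1]
width: 0.0274
gripper_force: 24.6
```

```bash
python3 -c "
from h import *
f=arm.grab_frame('scene');save('s5',{'frame':cv2.resize(f['frame'][120:250,190:390],None,fx=3,fy=3)})
go(.4236,.1878,.1045)
"
```

```text
d [-1.2  0.7 41.6] r [ 0.    -0.    -0.003] t 12.7 qd 0.004
```

View pics/s5.png

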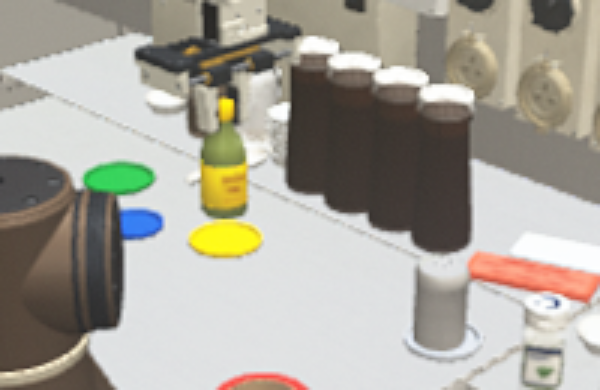

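The bottle (225,165) is upright above the yellow coaster (226,239). Lowering it.

Request:
{"fn": "jog_arm", "kwargs": {
  "targets": [
    {"dx":-1,"dy":0.5,"dz":10,"rx":0,"ry":0,"rz":0,"gripper":1},
    {"dx":-1,"dy":0.5,"dz":22,"rx":0,"ry":0,"rz":0,"gripper":1},
    {"dx":-1,"dy":0.5,"dz":32,"rx":0,"ry":0,"rz":0,"gripper":1},
    {"dx":-1,"dy":0.5,"dz":38,"rx":0,"ry":0,"rz":0,"gripper":1},
    {"dx":-1,"dy":0.5,"dz":40,"rx":0,"ry":0,"rz":0,"gripper":1},
    {"dx":-1,"dy":0.5,"dz":41,"rx":0,"ry":0,"rz":0,"gripper":1},
    {"dx":-1,"dy":0.5,"dz":42,"rx":0,"ry":0,"rz":0,"gripper":1},
    {"dx":-1,"dy":0.5,"dz":42.5,"rx":0,"ry":0,"rz":0,"gripper":1}
  ]
}}

```text
t: 13.37
eef_pos: [0.4245, 0.1888, 0.1045]
ee_rot: [-3.14, 0.001, -1.573]
force: [-0.8, -0.9, 4.3]
width: 0.0275
gripper_force: 24.7
```

Request:
{"fn": "jog_arm", "kwargs": {
  "targets": [
    {"dx":0,"dy":0,"dz":0,"rx":0,"ry":0,"rz":0,"gripper":1},
    {"dx":0,"dy":0,"dz":0,"rx":0,"ry":0,"rz":0,"gripper":1},
    {"dx":0,"dy":0,"dz":0,"rx":0,"ry":0,"rz":0,"gripper":1},
    {"dx":0,"dy":0,"dz":0,"rx":0,"ry":0,"rz":0,"gripper":1},
    {"dx":0,"dy":0,"dz":0,"rx":0,"ry":0,"rz":0,"gripper":1},
    {"dx":0,"dy":0,"dz":0,"rx":0,"ry":0,"rz":0,"gripper":1},
    {"dx":0,"dy":0,"dz":0,"rx":0,"ry":0,"rz":0,"gripper":1},
    {"dx":0,"dy":0,"dz":0,"rx":0,"ry":0,"rz":0,"gripper":1}
  ]
}}

```text
t: 14.03
eef_pos: [0.4244, 0.1889, 0.1045]
ee_rot: [-3.14, 0.001, -1.572]
force: [-0.4, -0.5, 4.9]
width: 0.0274
gripper_force: 24.7
```

Request:
{"fn": "jog_arm", "kwargs": {
  "targets": [
    {"dx":0,"dy":0,"dz":0,"rx":0,"ry":0,"rz":0,"gripper":0},
    {"dx":0,"dy":0,"dz":0,"rx":0,"ry":0,"rz":0,"gripper":0},
    {"dx":0,"dy":0,"dz":0,"rx":0,"ry":0,"rz":0,"gripper":0},
    {"dx":0,"dy":0,"dz":0,"rx":0,"ry":0,"rz":0,"gripper":0},
    {"dx":0,"dy":0,"dz":-15,"rx":0,"ry":0,"rz":0,"gripper":0},
    {"dx":0,"dy":0,"dz":-40,"rx":0,"ry":0,"rz":0,"gripper":0},
    {"dx":0,"dy":0,"dz":-75,"rx":0,"ry":0,"rz":0,"gripper":0},
    {"dx":0,"dy":0,"dz":-90,"rx":0,"ry":0,"rz":0,"gripper":0}
  ]
}}

```text
t: 14.7
eef_pos: [0.4251, 0.1893, 0.1973]
ee_rot: [-3.138, 0.002, -1.572]
force: [0.9, 1.3, 0.2]
width: 0.0751
gripper_force: 0.0
```

Request:
{"fn": "jog_arm", "kwargs": {
  "targets": [
    {"dx":40,"dy":-2,"dz":0,"rx":0,"ry":0,"rz":0,"gripper":0},
    {"dx":80,"dy":-3,"dz":0,"rx":0,"ry":0,"rz":0,"gripper":0},
    {"dx":120,"dy":-5,"dz":0,"rx":0,"ry":0,"rz":0,"gripper":0},
    {"dx":160,"dy":-6,"dz":0,"rx":0,"ry":0,"rz":0,"gripper":0},
    {"dx":200,"dy":-8,"dz":0,"rx":0,"ry":0,"rz":0,"gripper":0},
    {"dx":240,"dy":-9,"dz":0,"rx":0,"ry":0,"rz":0,"gripper":0},
    {"dx":280,"dy":-10,"dz":0,"rx":0,"ry":0,"rz":0,"gripper":0},
    {"dx":320,"dy":-10,"dz":0,"rx":0,"ry":0,"rz":0,"gripper":0}
  ]
}}

```text
t: 15.37
eef_pos: [0.4329, -0.1333, 0.1939]
ee_rot: [-3.141, 0.0, -1.572]
force: [1.4, 0.6, 0.2]
width: 0.0877
gripper_force: 0.0
```

Request:
{"fn": "jog_arm", "kwargs": {
  "targets": [
    {"dx":40,"dy":-2,"dz":0,"rx":0,"ry":0,"rz":0,"gripper":0},
    {"dx":80,"dy":-3,"dz":0,"rx":0,"ry":0,"rz":0,"gripper":0},
    {"dx":120,"dy":-5,"dz":0,"rx":0,"ry":0,"rz":0,"gripper":0},
    {"dx":145,"dy":-6,"dz":0,"rx":0,"ry":0,"rz":0,"gripper":0},
    {"dx":154,"dy":-6,"dz":0,"rx":0,"ry":0,"rz":0,"gripper":0},
    {"dx":154,"dy":-6,"dz":0,"rx":0,"ry":0,"rz":0,"gripper":0},
    {"dx":154,"dy":-6,"dz":0,"rx":0,"ry":0,"rz":0,"gripper":0},
    {"dx":154,"dy":-6,"dz":0,"rx":0,"ry":0,"rz":0,"gripper":0}
  ]
}}

```text
t: 16.03
eef_pos: [0.4387, -0.2847, 0.1936]
ee_rot: [3.141, 0.0, -1.572]
force: [0.1, -0.0, 0.2]
width: 0.0875
gripper_force: 0.0
```

```bash
python3 -c "
from h import *
f=arm.grab_frame('wrist');np.savez('w5',**f);save('w5',f)
go(.441,-.285,.039)
P=cloud(f);m=(abs(P[...,2]-.098)<.006)&(abs(P[...,1]+.285)<.05)&(abs(P[...,0]-.44)<.05);v,u=np.nonzero(m);c,r=cv2.minEnclosingCircle(np.c_[u,v].astype(np.float32));print(c,r,ray(f,*c,.098))
"
```

```text
d [  0.5  -2.1 154.8] r [-0.     0.    -0.001] t 16.08 qd 0.008
(320.84375, 196.5970458984375) 25.73001480102539 [ 0.44131429 -0.28457714  0.098     ]
```

View pics/w5.png

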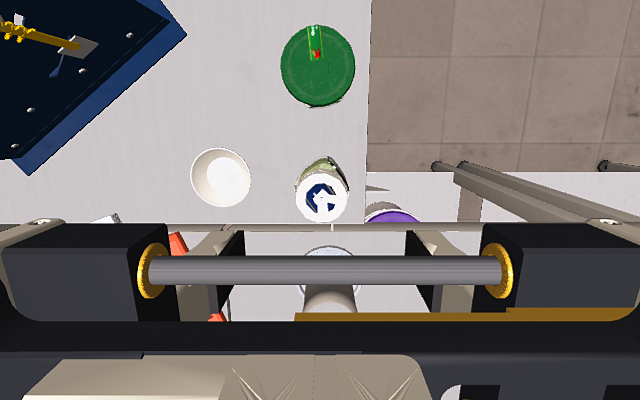

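The wrist view has the herb jar at (321,196), the chili lid at (318,65) and the dish at (221,177), clear of the jaws. Descending.

Request:
{"fn": "jog_arm", "kwargs": {
  "targets": [
    {"dx":0,"dy":-2.5,"dz":35,"rx":0,"ry":0,"rz":0,"gripper":0},
    {"dx":0,"dy":-2.5,"dz":75,"rx":0,"ry":0,"rz":0,"gripper":0},
    {"dx":0,"dy":-2.5,"dz":110,"rx":0,"ry":0,"rz":0,"gripper":0},
    {"dx":0,"dy":-2.5,"dz":135,"rx":0,"ry":0,"rz":0,"gripper":0},
    {"dx":0,"dy":-2.5,"dz":150,"rx":0,"ry":0,"rz":0,"gripper":0.1},
    {"dx":0,"dy":-2.5,"dz":154,"rx":0,"ry":0,"rz":0,"gripper":0.2},
    {"dx":0,"dy":-2.5,"dz":154,"rx":0,"ry":0,"rz":0,"gripper":1},
    {"dx":0,"dy":-2.5,"dz":154,"rx":0,"ry":0,"rz":0,"gripper":1}
  ],
  "force": 15
}}

```text
t: 16.75
eef_pos: [0.4423, -0.2851, 0.0407]
ee_rot: [-3.141, -0.001, -1.571]
force: [-0.1, -0.5, 0.9]
width: 0.0662
gripper_force: 0.0
```

Request:
{"fn": "jog_arm", "kwargs": {
  "targets": [
    {"dx":0,"dy":0,"dz":0,"rx":0,"ry":0,"rz":0,"gripper":1},
    {"dx":0,"dy":0,"dz":0,"rx":0,"ry":0,"rz":0,"gripper":1},
    {"dx":0,"dy":0,"dz":0,"rx":0,"ry":0,"rz":0,"gripper":1},
    {"dx":0,"dy":0,"dz":0,"rx":0,"ry":0,"rz":0,"gripper":1},
    {"dx":0,"dy":0,"dz":0,"rx":0,"ry":0,"rz":0,"gripper":1},
    {"dx":0,"dy":0,"dz":0,"rx":0,"ry":0,"rz":0,"gripper":1},
    {"dx":0,"dy":0,"dz":0,"rx":0,"ry":0,"rz":0,"gripper":1},
    {"dx":0,"dy":0,"dz":0,"rx":0,"ry":0,"rz":0,"gripper":1}
  ]
}}

```text
t: 17.42
eef_pos: [0.4423, -0.2858, 0.0411]
ee_rot: [-3.139, -0.001, -1.573]
force: [-1.3, 1.1, 7.9]
width: 0.0523
gripper_force: 15.0
```

```bash
python3 -c "
from h import *
f=arm.grab_frame('scene');np.savez('s6',**f);save('s6',{'frame':cv2.resize(f['frame'][150:290,320:460],None,fx=4,fy=4)})
P=cloud(f);m=(abs(P[...,0]-.44)<.05)&(abs(P[...,1]+.285)<.04)&(P[...,2]>.01)&(P[...,2]<.11)
for z in range(20,100,10):
  k=m&(abs(P[...,2]-z/1000)<.004);print(z,P[k][:,:2].min(0).round(3),P[k][:,:2].max(0).round(3),k.sum())
"
```

```text
20 [ 0.412 -0.313] [ 0.44  -0.279] 31
30 [ 0.414 -0.312] [ 0.444 -0.277] 32
40 [ 0.415 -0.312] [ 0.444 -0.274] 27
50 [ 0.402 -0.312] [ 0.475 -0.285] 26
60 [ 0.399 -0.313] [ 0.485 -0.275] 51
70 [ 0.4   -0.311] [ 0.485 -0.275] 54
80 [ 0.397 -0.312] [ 0.484 -0.276] 42
90 [ 0.396 -0.31 ] [ 0.482 -0.29 ] 40
```

View pics/s6.png

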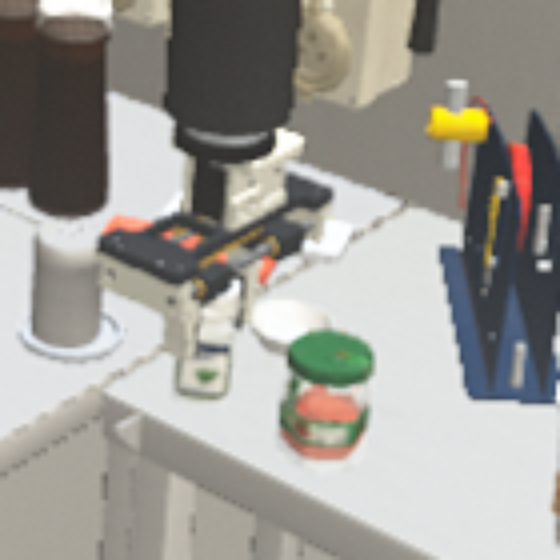

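The scene crop shows the jar upright between the fingers at (205,345). Lifting.

Request:
{"fn": "jog_arm", "kwargs": {
  "targets": [
    {"dx":0,"dy":0,"dz":-8,"rx":0,"ry":0,"rz":0,"gripper":1},
    {"dx":0,"dy":0,"dz":-25,"rx":0,"ry":0,"rz":0,"gripper":1},
    {"dx":0,"dy":0,"dz":-50,"rx":0,"ry":0,"rz":0,"gripper":1},
    {"dx":0,"dy":0,"dz":-80,"rx":0,"ry":0,"rz":0,"gripper":1},
    {"dx":0,"dy":0,"dz":-110,"rx":0,"ry":0,"rz":0,"gripper":1},
    {"dx":0,"dy":0,"dz":-140,"rx":0,"ry":0,"rz":0,"gripper":1},
    {"dx":0,"dy":0,"dz":-160,"rx":0,"ry":0,"rz":0,"gripper":1},
    {"dx":0,"dy":0,"dz":-165,"rx":0,"ry":0,"rz":0,"gripper":1}
  ]
}}

```text
t: 18.13
eef_pos: [0.4429, -0.2862, 0.2095]
ee_rot: [-3.135, -0.002, -1.573]
force: [-0.1, -0.9, -0.9]
width: 0.0527
gripper_force: 15.0
```

```bash
python3 -c "
from h import *
f=arm.grab_frame('scene');g=arm.grab_frame('wrist');np.savez('s7',**f);np.savez('w7',**g)
o=np.vstack([cv2.resize(f['frame'][110:250,300:500],None,fx=2,fy=2),cv2.resize(g['frame'],(400,250))]);save('s7',{'frame':o})
print(arm.get_state()['width'],arm.get_state()['eef_pos'])"
```

```text
0.0521137396573759 [ 0.44184716 -0.28554835  0.2063311 ]
```

View pics/s7.png

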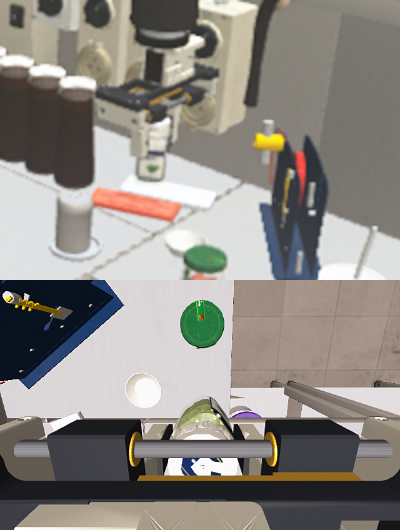

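The jar is held upright and clear. Carrying it over the pepper and oil to the blue coaster.

Request:
{"fn": "jog_arm", "kwargs": {
  "targets": [
    {"dx":-15,"dy":0,"dz":0,"rx":0,"ry":0,"rz":0,"gripper":1},
    {"dx":-45,"dy":1,"dz":0,"rx":0,"ry":0,"rz":0,"gripper":1},
    {"dx":-80,"dy":3,"dz":0,"rx":0,"ry":0,"rz":0,"gripper":1},
    {"dx":-115,"dy":4,"dz":0,"rx":0,"ry":0,"rz":0,"gripper":1},
    {"dx":-150,"dy":6,"dz":0,"rx":0,"ry":0,"rz":0,"gripper":1},
    {"dx":-185,"dy":7,"dz":0,"rx":0,"ry":0,"rz":0,"gripper":1},
    {"dx":-220,"dy":8,"dz":0,"rx":0,"ry":0,"rz":0,"gripper":1},
    {"dx":-255,"dy":10,"dz":0,"rx":0,"ry":0,"rz":0,"gripper":1}
  ]
}}

```text
t: 18.9
eef_pos: [0.4305, -0.0291, 0.2034]
ee_rot: [3.139, -0.0, -1.573]
force: [1.2, 1.3, -1.3]
width: 0.0527
gripper_force: 15.0
```

Request:
{"fn": "jog_arm", "kwargs": {
  "targets": [
    {"dx":-35,"dy":1,"dz":0,"rx":0,"ry":0,"rz":0,"gripper":1},
    {"dx":-70,"dy":2,"dz":0,"rx":0,"ry":0,"rz":0,"gripper":1},
    {"dx":-105,"dy":3,"dz":0,"rx":0,"ry":0,"rz":0,"gripper":1},
    {"dx":-140,"dy":8,"dz":0,"rx":0,"ry":0,"rz":0,"gripper":1},
    {"dx":-172,"dy":16,"dz":0,"rx":0,"ry":0,"rz":0,"gripper":1},
    {"dx":-204,"dy":26,"dz":0,"rx":0,"ry":0,"rz":0,"gripper":1},
    {"dx":-236,"dy":36,"dz":0,"rx":0,"ry":0,"rz":0,"gripper":1},
    {"dx":-268,"dy":46,"dz":0,"rx":0,"ry":0,"rz":0,"gripper":1}
  ]
}}

```text
t: 19.57
eef_pos: [0.3848, 0.2384, 0.2033]
ee_rot: [3.14, -0.002, -1.573]
force: [0.7, 0.3, -0.7]
width: 0.0522
gripper_force: 15.0
```

```bash
python3 -c "
from h import *
go(.3705,.2998,.206)"
```

```text
d [-61.4  14.5  -2.8] r [ 0.002 -0.002 -0.002] t 19.57 qd 0.778
```

Request:
{"fn": "jog_arm", "kwargs": {
  "targets": [
    {"dx":-30,"dy":7,"dz":0,"rx":0,"ry":0,"rz":0,"gripper":1},
    {"dx":-50,"dy":11,"dz":0,"rx":0,"ry":0,"rz":0,"gripper":1},
    {"dx":-60,"dy":14,"dz":0,"rx":0,"ry":0,"rz":0,"gripper":1},
    {"dx":-60,"dy":14,"dz":15,"rx":0,"ry":0,"rz":0,"gripper":1},
    {"dx":-60,"dy":14,"dz":45,"rx":0,"ry":0,"rz":0,"gripper":1},
    {"dx":-60,"dy":14,"dz":75,"rx":0,"ry":0,"rz":0,"gripper":1},
    {"dx":-60,"dy":14,"dz":100,"rx":0,"ry":0,"rz":0,"gripper":1},
    {"dx":-60,"dy":14,"dz":110,"rx":0,"ry":0,"rz":0,"gripper":1}
  ]
}}

```text
t: 20.23
eef_pos: [0.3707, 0.2945, 0.0904]
ee_rot: [3.137, -0.006, -1.574]
force: [0.0, -1.1, -1.2]
width: 0.0529
gripper_force: 15.0
```

Request:
{"fn": "jog_arm", "kwargs": {
  "targets": [
    {"dx":0,"dy":0,"dz":0,"rx":0,"ry":0,"rz":0,"gripper":1},
    {"dx":0,"dy":0,"dz":0,"rx":0,"ry":0,"rz":0,"gripper":1},
    {"dx":0,"dy":0,"dz":0,"rx":0,"ry":0,"rz":0,"gripper":1},
    {"dx":0,"dy":0,"dz":0,"rx":0,"ry":0,"rz":0,"gripper":1},
    {"dx":0,"dy":0,"dz":0,"rx":0,"ry":0,"rz":0,"gripper":1},
    {"dx":0,"dy":0,"dz":0,"rx":0,"ry":0,"rz":0,"gripper":1},
    {"dx":0,"dy":0,"dz":0,"rx":0,"ry":0,"rz":0,"gripper":1},
    {"dx":0,"dy":0,"dz":0,"rx":0,"ry":0,"rz":0,"gripper":1}
  ]
}}

```text
t: 20.9
eef_pos: [0.3726, 0.2978, 0.0951]
ee_rot: [-3.141, 0.001, -1.573]
force: [0.2, 0.0, -1.4]
width: 0.0521
gripper_force: 15.0
```

```bash
python3 -c "
from h import *
go(.3707,.2985,.044)"
```

```text
d [-0.7  2.  51.1] r [-0.     0.001 -0.002] t 20.9 qd 0.004
```

Request:
{"fn": "jog_arm", "kwargs": {
  "targets": [
    {"dx":-0.7,"dy":2,"dz":12,"rx":0,"ry":0,"rz":0,"gripper":1},
    {"dx":-0.7,"dy":2,"dz":26,"rx":0,"ry":0,"rz":0,"gripper":1},
    {"dx":-0.7,"dy":2,"dz":38,"rx":0,"ry":0,"rz":0,"gripper":1},
    {"dx":-0.7,"dy":2,"dz":46,"rx":0,"ry":0,"rz":0,"gripper":1},
    {"dx":-0.7,"dy":2,"dz":48.5,"rx":0,"ry":0,"rz":0,"gripper":1},
    {"dx":-0.7,"dy":2,"dz":50,"rx":0,"ry":0,"rz":0,"gripper":1},
    {"dx":-0.7,"dy":2,"dz":51,"rx":0,"ry":0,"rz":0,"gripper":1},
    {"dx":-0.7,"dy":2,"dz":52,"rx":0,"ry":0,"rz":0,"gripper":1}
  ]
}}

```text
t: 21.57
eef_pos: [0.3708, 0.2988, 0.044]
ee_rot: [-3.141, 0.001, -1.572]
force: [-7.6, -2.4, 21.8]
width: 0.0525
gripper_force: 15.1
```

Request:
{"fn": "jog_arm", "kwargs": {
  "targets": [
    {"dx":0,"dy":0,"dz":0,"rx":0,"ry":0,"rz":0,"gripper":1},
    {"dx":0,"dy":0,"dz":0,"rx":0,"ry":0,"rz":0,"gripper":1},
    {"dx":0,"dy":0,"dz":0,"rx":0,"ry":0,"rz":0,"gripper":1},
    {"dx":0,"dy":0,"dz":0,"rx":0,"ry":0,"rz":0,"gripper":1},
    {"dx":0,"dy":0,"dz":0,"rx":0,"ry":0,"rz":0,"gripper":1},
    {"dx":0,"dy":0,"dz":0,"rx":0,"ry":0,"rz":0,"gripper":1},
    {"dx":0,"dy":0,"dz":0,"rx":0,"ry":0,"rz":0,"gripper":1},
    {"dx":0,"dy":0,"dz":0,"rx":0,"ry":0,"rz":0,"gripper":1}
  ]
}}

```text
t: 22.23
eef_pos: [0.3708, 0.2988, 0.0442]
ee_rot: [-3.141, 0.001, -1.572]
force: [-3.5, -1.3, 9.5]
width: 0.0526
gripper_force: 15.0
```

Contact is firm. Release, rise, then head to the chili jar.

Request:
{"fn": "jog_arm", "kwargs": {
  "targets": [
    {"dx":0,"dy":0,"dz":-0.5,"rx":0,"ry":0,"rz":0,"gripper":0},
    {"dx":0,"dy":0,"dz":-0.5,"rx":0,"ry":0,"rz":0,"gripper":0},
    {"dx":0,"dy":0,"dz":-0.5,"rx":0,"ry":0,"rz":0,"gripper":0},
    {"dx":0,"dy":0,"dz":-0.5,"rx":0,"ry":0,"rz":0,"gripper":0},
    {"dx":0,"dy":0,"dz":-12,"rx":0,"ry":0,"rz":0,"gripper":0},
    {"dx":0,"dy":0,"dz":-45,"rx":0,"ry":0,"rz":0,"gripper":0},
    {"dx":0,"dy":0,"dz":-85,"rx":0,"ry":0,"rz":0,"gripper":0},
    {"dx":0,"dy":0,"dz":-125,"rx":0,"ry":0,"rz":0,"gripper":0}
  ]
}}

```text
t: 22.9
eef_pos: [0.3702, 0.2976, 0.1688]
ee_rot: [3.141, -0.002, -1.573]
force: [0.6, 1.5, -0.6]
width: 0.0872
gripper_force: 0.0
```

Request:
{"fn": "jog_arm", "kwargs": {
  "targets": [
    {"dx":25,"dy":-8,"dz":-30,"rx":0,"ry":0,"rz":0,"gripper":0},
    {"dx":60,"dy":-20,"dz":-35,"rx":0,"ry":0,"rz":0,"gripper":0},
    {"dx":98,"dy":-32,"dz":-35,"rx":0,"ry":0,"rz":0,"gripper":0},
    {"dx":136,"dy":-44,"dz":-35,"rx":0,"ry":0,"rz":0,"gripper":0},
    {"dx":174,"dy":-56,"dz":-35,"rx":0,"ry":0,"rz":0,"gripper":0},
    {"dx":213,"dy":-65,"dz":-35,"rx":0,"ry":0,"rz":0,"gripper":0},
    {"dx":253,"dy":-70,"dz":-35,"rx":0,"ry":0,"rz":0,"gripper":0},
    {"dx":293,"dy":-72,"dz":-35,"rx":0,"ry":0,"rz":0,"gripper":0}
  ]
}}

```text
t: 23.57
eef_pos: [0.4422, 0.0034, 0.2029]
ee_rot: [-3.141, 0.0, -1.573]
force: [0.6, -0.3, 0.5]
width: 0.0875
gripper_force: 0.0
```

Request:
{"fn": "jog_arm", "kwargs": {
  "targets": [
    {"dx":40,"dy":0,"dz":0,"rx":0,"ry":0,"rz":0,"gripper":0},
    {"dx":80,"dy":0,"dz":0,"rx":0,"ry":0,"rz":0,"gripper":0},
    {"dx":120,"dy":0,"dz":0,"rx":0,"ry":0,"rz":0,"gripper":0},
    {"dx":160,"dy":0,"dz":0,"rx":0,"ry":0,"rz":0,"gripper":0},
    {"dx":200,"dy":0,"dz":0,"rx":0,"ry":0,"rz":0,"gripper":0},
    {"dx":240,"dy":0,"dz":0,"rx":0,"ry":0,"rz":0,"gripper":0},
    {"dx":265,"dy":0,"dz":0,"rx":0,"ry":0,"rz":0,"gripper":0},
    {"dx":275,"dy":0,"dz":0,"rx":0,"ry":0,"rz":0,"gripper":0}
  ]
}}

```text
t: 24.23
eef_pos: [0.4409, -0.2729, 0.2023]
ee_rot: [3.141, -0.0, -1.576]
force: [0.4, 0.6, -0.1]
width: 0.0876
gripper_force: 0.0
```

```bash
python3 -c "
from h import *
go(.4434,-.394,.205)
f=arm.grab_frame('wrist');np.savez('w8',**f)
s=arm.grab_frame('scene');np.savez('s8',**s);t=arm.grab_frame('top');np.savez('t8',**t)
h=cv2.cvtColor(f['frame'],cv2.COLOR_RGB2HSV);m=cv2.inRange(h,np.array([45,100,30]),np.array([85,255,255]))
k,l,st,c=cv2.connectedComponentsWithStats(m)
for i in range(1,k):
  if st[i,4]>60: print(st[i],c[i],ray(f,*c[i],.084).round(4))
# jars standing?
P=cloud(t)
for n,x,y,z in(('oil',.4236,.1878,.144),('spice',.3697,.2995,.101),('pepper',.433,-.154,.098)):
  m=(abs(P[...,2]-z)<.012)&(np.hypot(P[...,0]-x,P[...,1]-y)<.05);v,u=np.nonzero(m);print(n,m.sum(),ray(t,u.mean(),v.mean(),z).round(4) if m.any() else '')
"
```

```text
d [121.1  -3.1  -2.7] r [ 0.001 -0.    -0.005] t 24.23 qd 0.199
[ 284   12   72   82 4442] [319.73502927  52.75011256] [ 0.4438 -0.3922  0.084 ]
oil 71 [0.4237 0.1864 0.144 ]
spice 181 [0.3697 0.2963 0.101 ]
pepper 0
```

```bash
python3 -c "
from h import *
f=dict(np.load('w8.npz'));s=dict(np.load('s8.npz'));t=dict(np.load('t8.npz'))
o=np.hstack([cv2.resize(f['frame'][0:110,265:375],(390,390)),cv2.resize(s['frame'][225:275,378:428],(390,390),interpolation=cv2.INTER_CUBIC)]);save('c8',{'frame':o})
P=cloud(s)
for z in(20,30,40,50,60):
  m=(abs(P[...,2]-z/1000)<.004)&(np.hypot(P[...,0]-.4436,P[...,1]+.393)<.04);Q=P[m][:,:2]-[.4436,-.393]
  a=np.degrees(np.arctan2(Q[:,1],Q[:,0]));r=np.hypot(*Q.T)*1000;i=np.argsort(a);print(z,[(int(a[j]),int(r[j])) for j in i[::2]])
"
```

```text
20 [(-177, 26), (-169, 34), (-164, 33), (-162, 27), (-156, 26), (-151, 26), (-150, 26), (-144, 33), (-138, 31), (-138, 26), (-134, 31), (-128, 30), (-122, 30), (-121, 29), (-114, 29), (-109, 30), (-107, 29), (-101, 30), (-94, 34), (-75, 31), (-58, 32), (135, 29), (142, 27), (147, 28), (154, 26), (157, 26), (165, 26), (173, 29), (179, 30)]
30 [(-175, 30), (-172, 32), (-169, 30), (-163, 30), (-157, 30), (-153, 26), (-147, 23), (-146, 27), (-140, 30), (-135, 27), (-134, 24), (-126, 33), (-119, 30), (-118, 35), (-114, 31), (-108, 32), (-102, 32), (-89, 31), (-82, 31), (-71, 32), (-52, 34), (136, 30), (143, 28), (147, 25), (161, 26), (171, 30), (173, 27)]
40 [(-177, 29), (-170, 30), (-165, 30), (-159, 31), (-154, 31), (-148, 31), (-142, 27), (-136, 26), (-133, 34), (-131, 29), (-119, 29), (-116, 32), (-111, 32), (-106, 34), (-100, 30), (-93, 31), (-84, 31), (-55, 33), (136, 28), (141, 29), (156, 25), (160, 26), (178, 27)]
50 [(-179, 30), (-167, 28), (-161, 31), (-156, 31), (-152, 22), (-150, 29), (-145, 26), (-138, 25), (-134, 28), (-129, 30), (-126, 34), (-117, 30), (-113, 32), (-111, 35), (-97, 31), (-90, 32), (-76, 30), (-68, 32), (-39, 37), (139, 29), (147, 28), (157, 27), (164, 29)]
60 [(-178, 27), (-170, 28), (-166, 27), (-163, 31), (-160, 25), (-153, 29), (-147, 30), (-146, 30), (-141, 27), (-136, 30), (-135, 29), (-128, 28), (-125, 30), (-119, 23), (-118, 29), (-113, 30), (-110, 33), (-101, 27), (-98, 30), (-94, 31), (-85, 32), (-69, 29), (-65, 31), (-54, 33), (129, 29), (139, 30), (145, 28), (150, 29), (158, 28), (162, 26), (166, 28), (170, 29), (175, 27), (179, 26)]
```

View pics/c8.png

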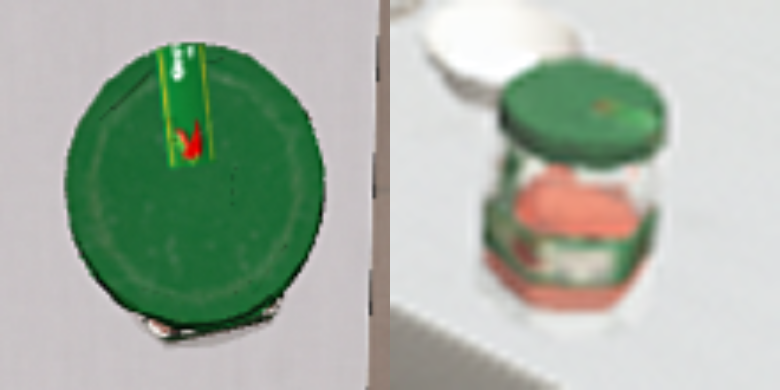

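The jar is faceted. In the wrist crop its near facet runs from (155,328) to (275,305), so it is turned about +12°, with its x close to world x. I'll turn the tool by rz = -0.21 and go above it.

Request:
{"fn": "jog_arm", "kwargs": {
  "targets": [
    {"dx":30,"dy":-1,"dz":0,"rx":0,"ry":0,"rz":-0.05,"gripper":0},
    {"dx":65,"dy":-2,"dz":0,"rx":0,"ry":0,"rz":-0.1,"gripper":0},
    {"dx":95,"dy":-3,"dz":0,"rx":0,"ry":0,"rz":-0.15,"gripper":0},
    {"dx":115,"dy":-3,"dz":0,"rx":0,"ry":0,"rz":-0.21,"gripper":0},
    {"dx":120,"dy":-3,"dz":0,"rx":0,"ry":0,"rz":-0.21,"gripper":0},
    {"dx":120,"dy":-3,"dz":0,"rx":0,"ry":0,"rz":-0.21,"gripper":0},
    {"dx":120,"dy":-3,"dz":0,"rx":0,"ry":0,"rz":-0.21,"gripper":0},
    {"dx":120,"dy":-3,"dz":0,"rx":0,"ry":0,"rz":-0.21,"gripper":0}
  ]
}}

```text
t: 25.05
eef_pos: [0.4445, -0.3883, 0.203]
ee_rot: [-3.141, 0.0, -1.362]
force: [0.5, 0.4, 0.3]
width: 0.0877
gripper_force: 0.0
```

```bash
python3 -c "
from h import *
f=arm.grab_frame('wrist')
h=cv2.cvtColor(f['frame'],cv2.COLOR_RGB2HSV);m=cv2.inRange(h,np.array([45,100,30]),np.array([85,255,255]))
k,l,st,c=cv2.connectedComponentsWithStats(m)
for i in range(1,k):
  if st[i,4]>60: print(st[i],c[i],ray(f,*c[i],.084).round(4))
go(.4437,-.393,.03,-1.361)
t=arm.grab_frame('top');P=cloud(t);x,y,z=.433,-.154,.098
m=(abs(P[...,2]-z)<.012)&(np.hypot(P[...,0]-x,P[...,1]-y)<.05);v,u=np.nonzero(m);print('pepper',m.sum(),ray(t,u.mean(),v.mean(),z).round(4) if m.any() else '')
"
```

```text
[ 294  152   65   65 3226] [325.7616243  184.53657781] [ 0.4441 -0.3939  0.084 ]
d [  4.4   1.8 173.1] r [-0.    -0.    -0.001] t 25.1 qd 0.006
pepper 253 [ 0.433  -0.1509  0.098 ]
```

Request:
{"fn": "jog_arm", "kwargs": {
  "targets": [
    {"dx":5.3,"dy":1.5,"dz":38,"rx":0,"ry":0,"rz":0,"gripper":0},
    {"dx":5.3,"dy":1.5,"dz":76,"rx":0,"ry":0,"rz":0,"gripper":0},
    {"dx":5.3,"dy":1.5,"dz":105,"rx":0,"ry":0,"rz":0,"gripper":0},
    {"dx":5.3,"dy":1.5,"dz":130,"rx":0,"ry":0,"rz":0,"gripper":0},
    {"dx":5.3,"dy":1.5,"dz":150,"rx":0,"ry":0,"rz":0,"gripper":0},
    {"dx":5.3,"dy":1.5,"dz":165,"rx":0,"ry":0,"rz":0,"gripper":0},
    {"dx":5.3,"dy":1.5,"dz":173,"rx":0,"ry":0,"rz":0,"gripper":0},
    {"dx":5.3,"dy":1.5,"dz":173,"rx":0,"ry":0,"rz":0,"gripper":0}
  ],
  "force": 25
}}

```text
t: 25.82
eef_pos: [0.4431, -0.3941, 0.0283]
ee_rot: [3.139, 0.002, -1.362]
force: [-0.6, 0.2, -0.2]
width: 0.088
gripper_force: 0.0
```

Request:
{"fn": "jog_arm", "kwargs": {
  "targets": [
    {"dx":0,"dy":0,"dz":0,"rx":0,"ry":0,"rz":0,"gripper":1},
    {"dx":0,"dy":0,"dz":0,"rx":0,"ry":0,"rz":0,"gripper":1},
    {"dx":0,"dy":0,"dz":0,"rx":0,"ry":0,"rz":0,"gripper":1},
    {"dx":0,"dy":0,"dz":0,"rx":0,"ry":0,"rz":0,"gripper":1},
    {"dx":0,"dy":0,"dz":0,"rx":0,"ry":0,"rz":0,"gripper":1},
    {"dx":0,"dy":0,"dz":0,"rx":0,"ry":0,"rz":0,"gripper":1},
    {"dx":0,"dy":0,"dz":0,"rx":0,"ry":0,"rz":0,"gripper":1},
    {"dx":0,"dy":0,"dz":0,"rx":0,"ry":0,"rz":0,"gripper":1}
  ]
}}

```text
t: 26.48
eef_pos: [0.4447, -0.3956, 0.0309]
ee_rot: [-3.14, -0.001, -1.363]
force: [-0.3, 2.5, 7.2]
width: 0.0664
gripper_force: 25.0
```

Request:
{"fn": "jog_arm", "kwargs": {
  "targets": [
    {"dx":0,"dy":0,"dz":-8,"rx":0,"ry":0,"rz":0,"gripper":1},
    {"dx":0,"dy":0,"dz":-25,"rx":0,"ry":0,"rz":0,"gripper":1},
    {"dx":0,"dy":0,"dz":-50,"rx":0,"ry":0,"rz":0,"gripper":1},
    {"dx":0,"dy":0,"dz":-80,"rx":0,"ry":0,"rz":0,"gripper":1},
    {"dx":0,"dy":0,"dz":-110,"rx":0,"ry":0,"rz":0,"gripper":1},
    {"dx":0,"dy":0,"dz":-140,"rx":0,"ry":0,"rz":0,"gripper":1},
    {"dx":0,"dy":0,"dz":-160,"rx":0,"ry":0,"rz":0,"gripper":1},
    {"dx":0,"dy":0,"dz":-170,"rx":0,"ry":0,"rz":0,"gripper":1}
  ]
}}

```text
t: 27.15
eef_pos: [0.4444, -0.3958, 0.2033]
ee_rot: [-3.139, -0.003, -1.363]
force: [1.0, -0.7, -2.5]
width: 0.0665
gripper_force: 25.0
```

```bash
python3 -c "
from h import *
f=arm.grab_frame('wrist');s=arm.get_state();print(s['eef_pos'],s['width'],s['force'],s['gripper_force'])
h=cv2.cvtColor(f['frame'],cv2.COLOR_RGB2HSV);m=cv2.inRange(h,np.array([45,100,30]),np.array([85,255,255]))
k,l,st,c=cv2.connectedComponentsWithStats(m);i=1+st[1:,4].argmax();P=cloud(f)
Q=P[l==i];Q=Q[np.abs(Q[:,2]-np.median(Q[:,2]))<.02];A=np.c_[Q[:,:2],np.ones(len(Q))];w=np.linalg.lstsq(A,Q[:,2],rcond=None)[0]
print(st[i],'lid z',np.median(Q[:,2]),'slope',w[:2],'centre rough',Q.min(0).round(3),Q.max(0).round(3))
go(.441,.4215,.2,-1.363)"
```

```text
[ 0.444706   -0.39600063  0.20372613] 0.06626671106167237 [ 1.43783905 -0.05744909 -0.82222355] 24.99976873397827
[ 251  285  149   27 3933] lid z 0.2558274952830114 slope [ 0.00861799 -0.02693476] centre rough [ 0.41  -0.403  0.247] [ 0.474 -0.378  0.259]
d [-800.6 -165.2    1.7] r [-0.004 -0.003  0.   ] t 27.2 qd 0.07
```

Request:
{"fn": "jog_arm", "kwargs": {
  "targets": [
    {"dx":-15,"dy":-3,"dz":0,"rx":0,"ry":0,"rz":0,"gripper":1},
    {"dx":-45,"dy":-9,"dz":0,"rx":0,"ry":0,"rz":0,"gripper":1},
    {"dx":-80,"dy":-16.5,"dz":0,"rx":0,"ry":0,"rz":0,"gripper":1},
    {"dx":-115,"dy":-23.5,"dz":0,"rx":0,"ry":0,"rz":0,"gripper":1},
    {"dx":-150,"dy":-31,"dz":0,"rx":0,"ry":0,"rz":0,"gripper":1},
    {"dx":-185,"dy":-38,"dz":0,"rx":0,"ry":0,"rz":0,"gripper":1},
    {"dx":-220,"dy":-45.5,"dz":0,"rx":0,"ry":0,"rz":0,"gripper":1},
    {"dx":-255,"dy":-52.5,"dz":0,"rx":0,"ry":0,"rz":0,"gripper":1}
  ]
}}

```text
t: 27.87
eef_pos: [0.441, -0.1333, 0.1982]
ee_rot: [3.139, 0.001, -1.363]
force: [0.8, 0.8, -2.9]
width: 0.0662
gripper_force: 25.0
```

Request:
{"fn": "jog_arm", "kwargs": {
  "targets": [
    {"dx":-35,"dy":-7,"dz":0,"rx":0,"ry":0,"rz":0,"gripper":1},
    {"dx":-70,"dy":-14.5,"dz":0,"rx":0,"ry":0,"rz":0,"gripper":1},
    {"dx":-105,"dy":-21.5,"dz":0,"rx":0,"ry":0,"rz":0,"gripper":1},
    {"dx":-140,"dy":-29,"dz":0,"rx":0,"ry":0,"rz":0,"gripper":1},
    {"dx":-175,"dy":-36,"dz":0,"rx":0,"ry":0,"rz":0,"gripper":1},
    {"dx":-210,"dy":-43,"dz":0,"rx":0,"ry":0,"rz":0,"gripper":1},
    {"dx":-245,"dy":-50.5,"dz":0,"rx":0,"ry":0,"rz":0,"gripper":1},
    {"dx":-280,"dy":-57.5,"dz":0,"rx":0,"ry":0,"rz":0,"gripper":1}
  ]
}}

```text
t: 28.53
eef_pos: [0.4396, 0.1521, 0.1983]
ee_rot: [3.139, -0.001, -1.363]
force: [0.8, -0.6, -3.1]
width: 0.0663
gripper_force: 25.0
```

Request:
{"fn": "jog_arm", "kwargs": {
  "targets": [
    {"dx":-35,"dy":-7,"dz":0,"rx":0,"ry":0,"rz":0,"gripper":1},
    {"dx":-70,"dy":-14.5,"dz":0,"rx":0,"ry":0,"rz":0,"gripper":1},
    {"dx":-105,"dy":-21.5,"dz":0,"rx":0,"ry":0,"rz":0,"gripper":1},
    {"dx":-140,"dy":-29,"dz":0,"rx":0,"ry":0,"rz":0,"gripper":1},
    {"dx":-175,"dy":-36,"dz":0,"rx":0,"ry":0,"rz":0,"gripper":1},
    {"dx":-210,"dy":-43,"dz":0,"rx":0,"ry":0,"rz":0,"gripper":1},
    {"dx":-240,"dy":-49.5,"dz":0,"rx":0,"ry":0,"rz":0,"gripper":1},
    {"dx":-260,"dy":-53.5,"dz":0,"rx":0,"ry":0,"rz":0,"gripper":1}
  ]
}}

```text
t: 29.2
eef_pos: [0.4387, 0.4184, 0.1973]
ee_rot: [3.139, -0.002, -1.362]
force: [1.1, 0.3, -2.2]
width: 0.066
gripper_force: 25.0
```

```bash
python3 -c "
from h import *
go(.442,.420,.1,-1.363)"
```

```text
d [-1.  -3.8 97.3] r [ 0.002 -0.002  0.001] t 29.2 qd 0.334
```

Request:
{"fn": "jog_arm", "kwargs": {
  "targets": [
    {"dx":0,"dy":-3,"dz":0,"rx":0,"ry":0,"rz":0,"gripper":1},
    {"dx":0,"dy":-3,"dz":15,"rx":0,"ry":0,"rz":0,"gripper":1},
    {"dx":0,"dy":-3,"dz":40,"rx":0,"ry":0,"rz":0,"gripper":1},
    {"dx":0,"dy":-3,"dz":70,"rx":0,"ry":0,"rz":0,"gripper":1},
    {"dx":0,"dy":-3,"dz":95,"rx":0,"ry":0,"rz":0,"gripper":1},
    {"dx":0,"dy":-3,"dz":110,"rx":0,"ry":0,"rz":0,"gripper":1},
    {"dx":0,"dy":-3,"dz":115,"rx":0,"ry":0,"rz":0,"gripper":1},
    {"dx":0,"dy":-3,"dz":115,"rx":0,"ry":0,"rz":0,"gripper":1}
  ]
}}

```text
t: 29.87
eef_pos: [0.4416, 0.4151, 0.0822]
ee_rot: [3.138, -0.004, -1.363]
force: [0.5, 0.7, -2.9]
width: 0.0665
gripper_force: 25.0
```

Request:
{"fn": "jog_arm", "kwargs": {
  "targets": [
    {"dx":0,"dy":0,"dz":0,"rx":0,"ry":0,"rz":0,"gripper":1},
    {"dx":0,"dy":0,"dz":0,"rx":0,"ry":0,"rz":0,"gripper":1},
    {"dx":0,"dy":0,"dz":0,"rx":0,"ry":0,"rz":0,"gripper":1},
    {"dx":0,"dy":0,"dz":0,"rx":0,"ry":0,"rz":0,"gripper":1},
    {"dx":0,"dy":0,"dz":0,"rx":0,"ry":0,"rz":0,"gripper":1},
    {"dx":0,"dy":0,"dz":0,"rx":0,"ry":0,"rz":0,"gripper":1},
    {"dx":0,"dy":0,"dz":0,"rx":0,"ry":0,"rz":0,"gripper":1},
    {"dx":0,"dy":0,"dz":0,"rx":0,"ry":0,"rz":0,"gripper":1}
  ]
}}

```text
t: 30.53
eef_pos: [0.4426, 0.417, 0.0849]
ee_rot: [-3.141, 0.0, -1.363]
force: [-0.4, -0.2, -2.6]
width: 0.0663
gripper_force: 25.0
```

```bash
python3 -c "
from h import *
go(.4425,.419,.0335,-1.363)"
```

```text
d [-1.9 -0.3 51.4] r [-0.  0.  0.] t 30.53 qd 0.004
```

Request:
{"fn": "jog_arm", "kwargs": {
  "targets": [
    {"dx":-2,"dy":0,"dz":12,"rx":0,"ry":0,"rz":0,"gripper":1},
    {"dx":-2,"dy":0,"dz":26,"rx":0,"ry":0,"rz":0,"gripper":1},
    {"dx":-2,"dy":0,"dz":38,"rx":0,"ry":0,"rz":0,"gripper":1},
    {"dx":-2,"dy":0,"dz":45,"rx":0,"ry":0,"rz":0,"gripper":1},
    {"dx":-2,"dy":0,"dz":48,"rx":0,"ry":0,"rz":0,"gripper":1},
    {"dx":-2,"dy":0,"dz":49.5,"rx":0,"ry":0,"rz":0,"gripper":1},
    {"dx":-2,"dy":0,"dz":50.5,"rx":0,"ry":0,"rz":0,"gripper":1},
    {"dx":-2,"dy":0,"dz":51.5,"rx":0,"ry":0,"rz":0,"gripper":1}
  ]
}}

```text
t: 31.2
eef_pos: [0.4423, 0.4193, 0.034]
ee_rot: [-3.141, 0.0, -1.362]
force: [-4.9, -1.6, 8.4]
width: 0.0664
gripper_force: 25.0
```

Request:
{"fn": "jog_arm", "kwargs": {
  "targets": [
    {"dx":0,"dy":0,"dz":0,"rx":0,"ry":0,"rz":0,"gripper":1},
    {"dx":0,"dy":0,"dz":0,"rx":0,"ry":0,"rz":0,"gripper":1},
    {"dx":0,"dy":0,"dz":0,"rx":0,"ry":0,"rz":0,"gripper":1},
    {"dx":0,"dy":0,"dz":0,"rx":0,"ry":0,"rz":0,"gripper":1},
    {"dx":0,"dy":0,"dz":0,"rx":0,"ry":0,"rz":0,"gripper":1},
    {"dx":0,"dy":0,"dz":0,"rx":0,"ry":0,"rz":0,"gripper":1},
    {"dx":0,"dy":0,"dz":0,"rx":0,"ry":0,"rz":0,"gripper":1},
    {"dx":0,"dy":0,"dz":0,"rx":0,"ry":0,"rz":0,"gripper":1}
  ]
}}

```text
t: 31.87
eef_pos: [0.4423, 0.4193, 0.0339]
ee_rot: [-3.141, 0.001, -1.363]
force: [-2.6, -1.3, 6.1]
width: 0.0663
gripper_force: 25.0
```

Contact made. Release, rise, and back away so the top camera has a clear view.

Request:
{"fn": "jog_arm", "kwargs": {
  "targets": [
    {"dx":0,"dy":0,"dz":-0.3,"rx":0,"ry":0,"rz":0,"gripper":0},
    {"dx":0,"dy":0,"dz":-0.3,"rx":0,"ry":0,"rz":0,"gripper":0},
    {"dx":0,"dy":0,"dz":-0.3,"rx":0,"ry":0,"rz":0,"gripper":0},
    {"dx":0,"dy":0,"dz":-0.3,"rx":0,"ry":0,"rz":0,"gripper":0},
    {"dx":0,"dy":0,"dz":-0.3,"rx":0,"ry":0,"rz":0,"gripper":0},
    {"dx":0,"dy":0,"dz":-15,"rx":0,"ry":0,"rz":0,"gripper":0},
    {"dx":0,"dy":0,"dz":-50,"rx":0,"ry":0,"rz":0,"gripper":0},
    {"dx":0,"dy":0,"dz":-90,"rx":0,"ry":0,"rz":0,"gripper":0}
  ]
}}

```text
t: 32.53
eef_pos: [0.4412, 0.4174, 0.1218]
ee_rot: [3.138, -0.004, -1.363]
force: [0.1, 1.3, 0.2]
width: 0.0875
gripper_force: 0.0
```

Request:
{"fn": "jog_arm", "kwargs": {
  "targets": [
    {"dx":0,"dy":0,"dz":-40,"rx":0,"ry":0,"rz":0,"gripper":0},
    {"dx":0,"dy":0,"dz":-70,"rx":0,"ry":0,"rz":0,"gripper":0},
    {"dx":-35,"dy":15,"dz":-80,"rx":0,"ry":0,"rz":0,"gripper":0},
    {"dx":-70,"dy":30,"dz":-80,"rx":0,"ry":0,"rz":0,"gripper":0},
    {"dx":-105,"dy":45,"dz":-80,"rx":0,"ry":0,"rz":0,"gripper":0},
    {"dx":-140,"dy":65,"dz":-80,"rx":0,"ry":0,"rz":0,"gripper":0},
    {"dx":-175,"dy":80,"dz":-80,"rx":0,"ry":0,"rz":0,"gripper":0},
    {"dx":-200,"dy":95,"dz":-80,"rx":0,"ry":0,"rz":0,"gripper":0}
  ]
}}

```text
t: 33.2
eef_pos: [0.3062, 0.5973, 0.203]
ee_rot: [-3.141, 0.0, -1.362]
force: [0.4, 0.0, -0.5]
width: 0.0876
gripper_force: 0.0
```

Request:
{"fn": "jog_arm", "kwargs": {
  "targets": [
    {"dx":-20,"dy":20,"dz":0,"rx":0,"ry":0,"rz":0,"gripper":0},
    {"dx":-20,"dy":40,"dz":0,"rx":0,"ry":0,"rz":0,"gripper":0},
    {"dx":-20,"dy":60,"dz":0,"rx":0,"ry":0,"rz":0,"gripper":0},
    {"dx":-20,"dy":80,"dz":0,"rx":0,"ry":0,"rz":0,"gripper":0},
    {"dx":-20,"dy":90,"dz":0,"rx":0,"ry":0,"rz":0,"gripper":0},
    {"dx":-20,"dy":90,"dz":0,"rx":0,"ry":0,"rz":0,"gripper":0},
    {"dx":-20,"dy":90,"dz":0,"rx":0,"ry":0,"rz":0,"gripper":0},
    {"dx":-20,"dy":90,"dz":0,"rx":0,"ry":0,"rz":0,"gripper":0}
  ]
}}

```text
t: 33.87
eef_pos: [0.2163, 0.5962, 0.2033]
ee_rot: [-3.141, 0.0, -1.363]
force: [-0.1, 0.5, -0.2]
width: 0.0875
gripper_force: 0.0
```

```bash
python3 -c "
from h import *
t=arm.grab_frame('top');P=cloud(t)
for n,x,y,z in(('oil',.4236,.1878,.144),('spice',.3697,.2995,.101),('pepper',.433,-.154,.098),('chili',.4415,.4215,.087),('dish',.5537,-.2893,.021)):
  m=((abs(P[...,2]-z)<.01)&(np.hypot(P[...,0]-x,P[...,1]-y)<.05)).astype(np.uint8)
  v,u=np.nonzero(m);c,r=cv2.minEnclosingCircle(np.c_[u,v].astype(np.float32));p=ray(t,*c,z);Q=P[m>0]
  w=np.linalg.lstsq(np.c_[Q[:,:2],np.ones(len(Q))],Q[:,2],rcond=None)[0]
  print(n,m.sum(),p.round(4),'err mm',((p[:2]-[x,y])*1000).round(1),'z',np.median(Q[:,2]).round(4),'slope',w[:2].round(2))
for k in ('top','t'): pass
d=cv2.absdiff(t['frame'],np.load('top.npz')['frame']);print('spoon diff',d[155:195,210:230].mean(),'dish',d[160:192,398:432].mean())
"
```

```text
oil 71 [0.4236 0.1868 0.144 ] err mm [-0. -1.] z 0.1427 slope [-0.09 -0.02]
spice 184 [0.368 0.295 0.101] err mm [-1.7 -4.5] z 0.1007 slope [-0.03  0.04]
pepper 260 [ 0.4325 -0.1521  0.098 ] err mm [-0.5  1.9] z 0.0948 slope [-0.  0.]
chili 332 [0.4407 0.4166 0.087 ] err mm [-0.8 -4.9] z 0.087 slope [0.02 0.01]
dish 140 [ 0.5535 -0.2893  0.021 ] err mm [-0.2 -0. ] z 0.0165 slope [-0.01  0.01]
spoon diff 1.5608333333333333 dish 1.642156862745098
```

```bash
python3 -c "
from h import *
print(arm.job_done())"
```

```text
the job is handed in; nothing more can be done
None
```

I set all four condiments down on their own coasters and handed the job in at about 34 s. The last top-camera check put each upright within about 5 mm of its coaster's centre at the right height, with the dish and spoon unmoved; the hand-in gave no verdict.

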